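# Tip the marbles out of the cup under the low desk shelf

### The arm

A 6-joint arm with a two-finger parallel gripper is mounted at the origin on a cart in front of the work surface, level with it; the furniture and walls round the work are solid. World frame = base frame: x ahead of the robot, y to its left, z up, the work surface at z = 0. Lengths are in m, angles in rad, forces in N, time in s.
With the tool pointing down it reaches from about 0.375 to 0.9 m from the base axis. Payload 3.1 kg.
Tool frame: the origin (TCP) lies on the centre line of the jaws, within the pads' length; the fingertips stand 25 mm ahead of it and the grasp point (between the pads) lies 6 mm ahead of it; z points along the fingers, y is the direction in which the jaws open and shut (so a half turn about z gives the same grasp; the last joint's range is limited). The gripper opens to 85 mm and grips with 20 to 120 N. Pads are 22 mm wide; open, the fingers measure 114 mm over their backs; the gripper's body (76 mm by 85 mm) begins 54 mm behind the grasp point. The pads swing forward as they close: fully open they stand 13 mm farther back than shut.
Start: joints at [1.079, 0.527, 1.433, -0, 1.181, -0.178], TCP at [0.193, 0.594, 0.226] pointing down, gripper open.
Joint ranges: [-3.08, 3.08], [-0.75, 2.2], [0.22, 2.44], [-1.43, 4.57], [0, 2.65], [-2.85, 2.85]. Speed limits (rad/s): [2.79, 2.79, 3.14, 3.14, 3.14, 3.14].

### API

Orientations are given as a unit quaternion [x, y, z, w].
In Python, from bench import * gives the robot as it stands. The module is installed in compiled form; this text tells all that it offers.
- The arm moves only by the tool step_arm, never from a script. Its argument "rows" is a list of rows, each a list of 7 numbers: the shift along the tool's x, y, z in cm, then the turn, a rotation vector about the tool's x, y, z in rad, then the opening, from 0 (shut) to 1 (fully open). In form: [[tx, ty, tz, ax, ay, az, grip], ...]. A call has 1 to 12 rows; each row shifts and turns the commanded pose from where the row before left it, along the tool's axes as they then stand; what a row does not reach is not made up. A row lasts 1/12 s, in which the tool goes at most 41.7 mm and 7.16 degrees, less where a joint would pass 70% of its speed; a pose out of reach is approached as far as the arm can. A call is refused whole if a number of a shift passes 4.17 or a number of a turn 0.125, either way. A call with a gripper value outside its range is refused whole. The fingers move at their own pace and stop on an object; the grip force is fixed at half the most. Time passes only in rows, so rows that do not move let the fingers close. It gives the time, the measured TCP pose, the force and the opening at its end, in the units of the state.
- sense(): the state, without advancing time (a new reading comes with each control period).
- get_image(name): name is "scene" or "top"; returns (picture, depth): 420x560x3 uint8, red, green, blue; 420x560 float32, m along the optical axis (not along the pixel's ray), 0 where there is no reading.
- camera_info(name): a dict with "mtx" (3x3 intrinsics, pixels), "distortion" ([k1, k2, p1, p2, k3] as OpenCV has them; the pictures are not rectified), "R" (3x3) and "t" (3): a world point X has camera coordinates R X + t. Camera axes: x right, y down, z forward; pixel columns grow to the right and rows downward; lengths in m; the calibration is good to about 2 mm. A picture is of the moment at which its call begins. camera_info takes no time and is no camera call.
- hand_in(): hands the job in, once; it reports no verdict.
The state is a dict: "clock": time; "joints": joint angles; "joint_velocities": joint speeds; "tau": joint torques, N m; "tool_pos": TCP position; "tcp_rot": TCP orientation; "force": force on the tool from outside, world axes, zero at the start; "wrist_torque": the same for the moment, N m; "gripper_width": finger opening in m.
Only numpy, scipy, OpenCV 4.12 (cv2) and the standard library are available. Lean on these libraries where they do the work, as an engineer would, in place of code of your own. Each camera call takes 0.05 s, during which the arm holds its last target.

### The job

Slide the loose wooden tray up against the foot of the low desk shelf, square and centred below the blue tip-cup. Then tip the cup forward under the shelf board as far as it goes, without forcing it, so that all four marbles roll into the tray, and ease it back upright so that it does not slam. Leave the tray there, with the marbles in it, and do not upset the red pawn and the glue stick on the shelf or the mug.

Things in the scene. Friction and masses are not known exactly. Their poses are not given: they have to be found in the camera images.
- stand: Low wooden desk shelf, fixed, 132 wide, 156 mm high. Origin: on the desk (z=0) straight below the cup's pivot. Its front, where the cup pours out, is its -x; y runs along the pivot. Two cheeks, y = -59..-51 and 51..59 mm, reach forward to x = -12 above z = 48, but only to x = +8 below that. Back panel at x = +68..+80.
- foot (a point): Middle of the front edge of the stand's foot, on the desk, at stand x = +8, y = 0 mm. The foot plate (8 mm thick) and the lower cheeks end here in one upright plane 118 mm wide, against which the tray goes. (Mind the wrist: high above the desk a bookshelf hangs on the wall, underside z = 0.475 m, front edge at world x = 0.61 m.)
- board_edge (a point): Middle of the lower front edge of the overhead shelf board, at stand x = +10, y = 0, z = 144 mm. The board runs from here back to x = +81 and is 132 wide, 12 thick (top z = 156 mm). It covers the rear part of the cup, so only the front part of the mouth is open to above; a hand must lean forward, away from it, to follow the cup down.
- pivot (a point): Middle of the cup's pivot axis, at stand x = 0, y = 0, z = 92 mm. Upright blue cup relative to it, in stand axes, mm: front wall x = -30..-26, rim at z = +55; back wall x = +36..+40, rim at z = +25; floor top z = -39, underside -45; outer width 92 (y = -46..46), side walls 4 thick, mouth sloping down to the back.
- cup (a joint): Hinge of the blue tip-cup: 0 = upright on its stop; positive = mouth tipped forward (stand -x) and down; 1.85 rad = its heel meets the underside of the shelf board, the end of travel. 0.3 kg, bottom-heavy: let go at any angle it swings back to 0 and slams, so it must be eased back. The marbles roll out over the front wall only past about 1.6 rad; a finger in the way dams them up.
- cup_rim (a point): Middle of the cup's front rim (turns with the cup): 55 mm above and 28 mm in front of the pivot when upright; the rim is rolled, 6 mm thick, the wall below it 4 mm.
- tray: Loose dark wooden tray with grey lining, 120 (its x) x 130 (its y) x 30 mm high, about 0.35 kg; walls and floor 8 mm thick; origin: centre of its underside. Fully home against the stand's foot its origin is at stand x = -52, y = 0 mm, axes parallel to the stand's (either way round).
- marble0_center (a point): Centre of the green marble, a 22 mm ball of 16 g, at first in the cup.
- marble1_center (a point): Centre of the orange marble, a 22 mm ball of 16 g, at first in the cup.
- marble2_center (a point): Centre of the yellow marble, a 22 mm ball of 16 g, at first in the cup.
- marble3_center (a point): Centre of the white marble, a 22 mm ball of 16 g, at first in the cup.
- red_pawn: Red turned game piece, 40 mm wide, 74 mm tall, standing on top of the low shelf; origin: centre of its underside.
- glue_stick: Yellow and red glue stick, 27 mm wide, 92 mm tall, standing on top of the low shelf; origin: centre of its underside.
- mug: Blue mug, 92 x 127 x 95 mm, standing on the desk; origin: centre of its underside.

How it is judged:
On the way, in this order (a step that is already met when the one before it is completed fails the run):
1. the tray is home against the stand's foot, the cup still upright (x of tray in the frame of stand between -0.066 and -0.04 m and y of tray in the frame of stand between -0.018 and 0.018 m and angle between the x axis of tray and the x axis of stand, either way round below 0.14 rad and value of joint cup below 0.25 rad), for 0.2 s.
2. the cup is tipped right over, past 1.7 rad, with the tray home (x of tray in the frame of stand between -0.066 and -0.04 m and y of tray in the frame of stand between -0.018 and 0.018 m and angle between the x axis of tray and the x axis of stand, either way round below 0.14 rad and value of joint cup above 1.7 rad), for 0.3 s.
At the end, for the whole second after the job is handed in: The tray stands within 14 mm of the stand's foot, within 18 mm sideways of centre and 0.14 rad of square; all four marbles are inside the tray; the cup is upright again (below 0.12 rad) (x of tray in the frame of stand between -0.066 and -0.04 m and y of tray in the frame of stand between -0.018 and 0.018 m and angle between the x axis of tray and the x axis of stand, either way round below 0.14 rad and x of marble0_center in the frame of tray between -0.052 and 0.052 m and y of marble0_center in the frame of tray between -0.057 and 0.057 m and z of each of marble0_center, marble1_center, marble2_center, marble3_center in the frame of tray below 0.03 m and x of marble1_center in the frame of tray between -0.052 and 0.052 m and y of marble1_center in the frame of tray between -0.057 and 0.057 m and x of marble2_center in the frame of tray between -0.052 and 0.052 m and y of marble2_center in the frame of tray between -0.057 and 0.057 m and x of marble3_center in the frame of tray between -0.052 and 0.052 m and y of marble3_center in the frame of tray between -0.057 and 0.057 m and value of joint cup below 0.12 rad and linear speed of tray below 0.02 m/s); the robot touches nothing.
It fails at once if the cup slams back (nears its upright stop, below 0.5 rad, faster than 6 rad/s) (velocity of joint cup below -6 rad/s and value of joint cup below 0.5 rad).
It fails at once if the robot presses on the cup or the low shelf with more than 40 N (contact force between any of the fingers, the arm and stand above 40 N).
It fails at once if the pawn, glue stick or mug is knocked (tilted over 0.5 rad or moved over 30 mm) (angle between any of red_pawn, glue_stick, mug's own z axis and vertical above 0.5 rad or distance of any of red_pawn, glue_stick, mug from where it was at the start of the episode above 0.03 m).
It also fails if it takes over 66 s, if anything falls off the work surface, if the arm or the gripper's body presses on something with over 40 N, if the wrist force passes 120 N, or if a joint passes its speed limit or range.

## Working session

There is one attempt and no reset: what is moved stays moved. The work goes in short steps, Python scripts to look and compute and a tool call to move; the robot and the scene stay as the last step left them, time stands still between calls to the robot, and variables do not carry over. Pictures are saved under pics/ and viewed, and the job is handed in when it is done.

Besides the shell and the picture viewer there is one more tool, called after ">>>" as name([rows], argument=value, ...), one row to a line, values as JSON. step_arm: Moves the arm, as the interface text tells. Its arguments: {"type":"object","properties":{"rows":{"type":"array"}},"required":["rows"]}

```bash
mkdir -p pics; cat > h.py <<'E'
from bench import *
import numpy as np, cv2
def snap(n,f):
    p,d=get_image(n); cv2.imwrite('pics/'+f+'.png',p[:,:,::-1]); np.savez('pics/'+f+'.npz',p=p,d=d); return p,d
def world(n,uv,d):
    c=camera_info(n); K=np.array(c['mtx']);R=np.array(c['R']);t=np.array(c['t']).ravel()
    uv=np.array(uv,float).reshape(-1,1,2)
    n_=cv2.undistortPoints(uv,K,np.array(c['distortion'],float)).reshape(-1,2)
    P=np.c_[n_,np.ones(len(n_))]*np.array(d).reshape(-1,1)
    return (P-t)@R
def onplane(n,uv,z):
    c=camera_info(n);R=np.array(c['R']);t=np.array(c['t']).ravel()
    o=-R.T@t; a=world(n,uv,np.ones(len(np.array(uv).reshape(-1,2)))); r=a-o
    return o+r*((z-o[2])/r[:,2])[:,None]
def cloud(n,d):
    h,w=d.shape; v,u=np.mgrid[:h,:w]
    W=world(n,np.c_[u.ravel(),v.ravel()],d.ravel()).reshape(h,w,3); W[d==0]=np.nan; return W
E
python3 - <<'E'
from h import *
print(sense())
for n in('scene','top'):
    snap(n,n+'0'); c=camera_info(n); print(n,np.array(c['mtx']).round(1).tolist(),(-np.array(c['R']).T@np.array(c['t']).ravel()).round(3), np.array(c['R']).round(3).tolist())
E
```

```text
{'clock': 0.0, 'joints': array([ 1.07850213e+00,  5.28476301e-01,  1.43391517e+00, -9.52963255e-06,
        1.18139698e+00, -1.78497803e-01]), 'joint_velocities': array([ 0.00090201, -0.00103139, -0.00149281,  0.00116754,  0.00019268,
       -0.00196012]), 'tau': array([ 1.17937023e-03, -4.42351770e+01, -1.78027940e+01, -1.60580703e-04,
        8.39119573e-03,  4.83783040e-06]), 'tool_pos': array([0.19254032, 0.59383119, 0.22502332]), 'tcp_rot': array([ 1.56253373e-01,  9.87716396e-01, -1.03817327e-03, -3.57204919e-04]), 'force': array([-0.53225407,  0.04234244,  0.79210568]), 'wrist_torque': array([-0.01838781, -0.00466047, -0.0140161 ]), 'gripper_width': 0.0853647766198926}
scene [[383.9, 0.0, 276.8], [0.0, 383.9, 214.9], [0.0, 0.0, 1.0]] [0.295 0.225 0.767] [[-0.852, -0.523, 0.009], [-0.413, 0.663, -0.624], [0.32, -0.535, -0.782]]
top [[476.0, 0.0, 280.7], [0.0, 476.0, 207.2], [0.0, 0.0, 1.0]] [ 0.492 -0.227  0.975] [[0.008, -1.0, 0.012], [-0.997, -0.009, -0.082], [0.082, -0.011, -0.997]]
```

View pics/scene0.png

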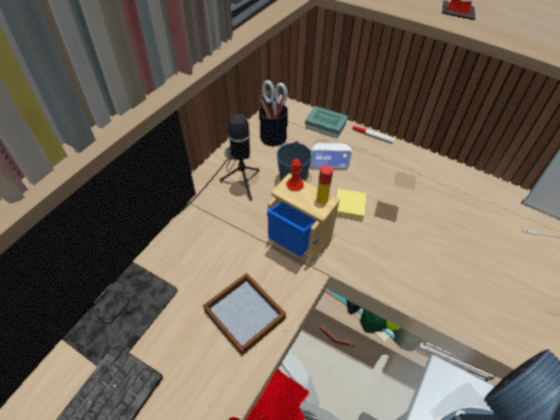

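View pics/top0.png

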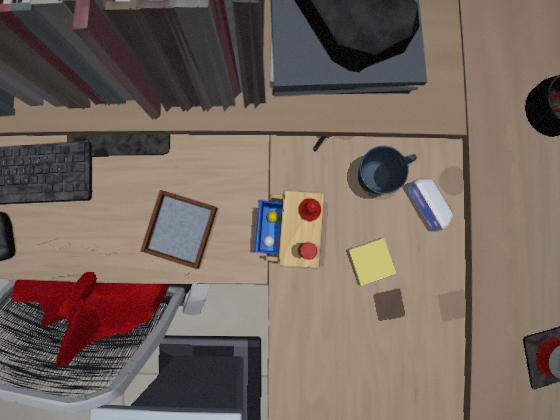

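The top view shows the tray's outer corners at about (160,191), (217,207), (196,268) and (142,251). The board is at roughly (283..324, 190..268), with the cup mouth to its left, so the cup pours toward world +y. Next I'll measure both.

```bash
cat > m.py <<'E'
from h import *
def rect(mask):
    cs,_=cv2.findContours(mask.astype(np.uint8),cv2.RETR_EXTERNAL,cv2.CHAIN_APPROX_NONE)
    return max(cs,key=cv2.contourArea).reshape(-1,2)
def fit(n,c,z):
    P=onplane(n,c,z)[:,:2].astype(np.float32)
    r=cv2.minAreaRect((P*1000)); return r, cv2.boxPoints(r)
def tray(f='top0',n='top'):
    q=np.load(f'pics/{f}.npz'); W=cloud(n,q['d']); hsv=cv2.cvtColor(q['p'],cv2.COLOR_RGB2HSV)
    return q['p'],q['d'],W,hsv
E
python3 - <<'E'
from m import *
for n in ('top','scene'):
    p,d,W,hsv=tray(n+'0',n)
    x,y,z=W[...,0],W[...,1],W[...,2]
    reg=(x>.25)&(x<.66)&(y>-.15)&(y<.2)
    m=reg&(z>.018)&(z<.05)
    c=rect(cv2.morphologyEx(m.astype(np.uint8),cv2.MORPH_OPEN,np.ones((2,2))))
    print(n,'tray depth',fit(n,c,.03), 'medz',np.nanmedian(z[m]))
    m2=reg&(hsv[...,2]<110)&(hsv[...,1]>90)&(z<.06)
    c=rect(m2); print(' colour',fit(n,c,.03))
    g=reg&(hsv[...,1]<70)&(z<.03)&(z>-.01)&(hsv[...,2]>90)
    c=rect(g); print(' lining',fit(n,c,.03))
    b=(x>.3)&(x<.7)&(y<-.1)&(y>-.5)&(abs(z-.156)<.008)
    c=rect(b); print(n,'board',fit(n,c,.156),np.nanmedian(z[b]))
    # cup blue
    bl=(hsv[...,0]>105)&(hsv[...,0]<125)&(hsv[...,1]>150)&(y>-.4)&(x<.7)
    print('cup blue',bl.sum(),np.nanmin(W[bl],0),np.nanmax(W[bl],0))
    t=bl&(z>.135); print('rim',np.nanmean(W[t],0),np.nanmin(W[t],0),np.nanmax(W[t],0))
    b=(x>.35)&(x<.6)&(y<-.15)&(y>-.45)&(z>.17)&(z<.3); print('top things',np.nanmin(W[b],0),np.nanmax(W[b],0))
E
```

```text
top tray depth (((522.484619140625, -35.582611083984375), (122.36860656738281, 129.3326873779297), 73.78067016601562), array([[ 443.30234 ,  -76.26947 ],
       [ 567.4875  , -112.39403 ],
       [ 601.6669  ,    5.104248],
       [ 477.48175 ,   41.228806]], dtype=float32)) medz 0.02984713256921345
 colour (((524.1824340820312, -34.15350341796875), (122.75736999511719, 129.03256225585938), 73.50399780273438), array([[ 444.8933  ,  -74.686516],
       [ 568.6148  , -111.32511 ],
       [ 603.47156 ,    6.379509],
       [ 479.75006 ,   43.018105]], dtype=float32))
 lining (((535.2626342773438, 17.823043823242188), (239.73605346679688, 340.674072265625), 0.05566827952861786), array([[ 415.22913,  188.04353],
       [ 415.56018, -152.63039],
       [ 655.29614, -152.39745],
       [ 654.9651 ,  188.27647]], dtype=float32))
top board (((521.36181640625, -271.1167907714844), (70.8778076171875, 131.76123046875), 86.03046417236328), array([[ 453.18594, -301.91   ],
       [ 584.63104, -311.03134],
       [ 589.5377 , -240.32358],
       [ 458.0926 , -231.20224]], dtype=float32)) 0.15609310
[... 1000 characters left out ...]
71362],
       [ 645.1563 , -139.8894 ],
       [ 652.34955,  198.92438],
       [ 408.5628 ,  204.10016]], dtype=float32))
scene board (((521.316162109375, -267.7055358886719), (75.90530395507812, 132.6564178466797), 86.2082290649414), array([[ 452.62332, -301.18878],
       [ 584.9893 , -309.96143],
       [ 590.00903, -234.22229],
       [ 457.643  , -225.44965]], dtype=float32)) 0.15595607695343403
cup blue 1609 [ 0.48041604 -0.26681063  0.04873394] [ 0.57156002 -0.18854774  0.15266015]
rim [ 0.52318496 -0.19781624  0.14408238] [ 0.48113302 -0.22534171  0.13531677] [ 0.57156002 -0.18854774  0.15266015]
top things [ 0.47200795 -0.29601227  0.17004612] [ 0.56900634 -0.261831    0.24961518]
```

Both views agree with the known sizes: the tray measures 122x129 and the board 71x132. The stand origin comes out near (0.524, -0.226), with stand x at about -94° in world. Next I'll check the clearance on the way and work out the move to the tray's rear (+y) wall.

```bash
cat > k.py <<'E'
from m import *
from scipy.spatial.transform import Rotation as Ro
SX=np.array([-.0690,-.9976]); SY=np.array([.9976,-.0690]); S0=np.array([.5245,-.2258])
def st(x,y,z): return np.r_[S0+SX*x+SY*y,z]
def tostand(p): q=np.array(p)[...,:2]-S0; return np.stack([q@SX,q@SY,np.array(p)[...,2]],-1)
def delta(target,Rt=None):
    s=sense(); R=Ro.from_quat(s['tcp_rot']); d=R.inv().apply(np.array(target)-s['tool_pos'])*100
    print('tcp',s['tool_pos'].round(4),'t',s['clock'],'delta cm tool',d.round(2), 'axes y',R.as_matrix()[:,1].round(3),'z',R.as_matrix()[:,2].round(3))
    if Rt is not None: print('rotvec tool',(R.inv()*Rt).as_rotvec().round(3))
    return d
E
python3 - <<'E'
from k import *
for n in('scene','top'):
    _,_,W,_=tray(n+'0',n); x,y,z=W[...,0],W[...,1],W[...,2]
    for x0 in np.arange(.2,.65,.1):
        print(n,round(x0,1),[(round(y0,1),round(float(np.nanmax(np.where((x>x0)&(x<x0+.1)&(y>y0)&(y<y0+.1),z,-9))),2)) for y0 in np.arange(-.4,.7,.1)])
c=np.array([.5233,-.0350]); ax=np.array([.279,.960]); g=c+.056*ax
zz=np.array([0,0,-1.]);yy=np.r_[ax/np.linalg.norm(ax),0];R=Ro.from_matrix(np.c_[np.cross(yy,zz),yy,zz])
print(g,tostand(np.r_[c,0])); delta(np.r_[g,.15],R)
E
```

```text
scene 0.2 [(np.float64(-0.4), 0.0), (np.float64(-0.3), 0.0), (np.float64(-0.2), -0.78), (np.float64(-0.1), -0.79), (np.float64(-0.0), -0.0), (np.float64(0.1), -9.0), (np.float64(0.2), -9.0), (np.float64(0.3), -9.0), (np.float64(0.4), -9.0), (np.float64(0.5), -9.0), (np.float64(0.6), -9.0)]
scene 0.3 [(np.float64(-0.4), 0.0), (np.float64(-0.3), 0.0), (np.float64(-0.2), -0.78), (np.float64(-0.1), -0.18), (np.float64(-0.0), 0.05), (np.float64(0.1), 0.04), (np.float64(0.2), -9.0), (np.float64(0.3), -9.0), (np.float64(0.4), -9.0), (np.float64(0.5), -9.0), (np.float64(0.6), -9.0)]
scene 0.4 [(np.float64(-0.4), 0.16), (np.float64(-0.3), 0.25), (np.float64(-0.2), 0.15), (np.float64(-0.1), 0.03), (np.float64(-0.0), 0.03), (np.float64(0.1), 0.02), (np.float64(0.2), -9.0), (np.float64(0.3), -9.0), (np.float64(0.4), -9.0), (np.float64(0.5), -9.0), (np.float64(0.6), -9.0)]
scene 0.5 [(np.float64(-0.4), 0.16), (np.float64(-0.3), 0.23), (np.float64(-0.2), 0.15), (np.float64(-0.1), 0.03), (np.float64(-0.0), 0.03), (np.float64(0.1), 0.02), (np.float64(0.2), 0.02), (np.float64(0.3), -9.0), (np.float64
[... 1322 characters left out ...]
at64(-0.1), 0.03), (np.float64(-0.0), 0.03), (np.float64(0.1), 0.02), (np.float64(0.2), 0.02), (np.float64(0.3), 0.04), (np.float64(0.4), -9.0), (np.float64(0.5), -9.0), (np.float64(0.6), -9.0)]
top 0.6 [(np.float64(-0.4), 0.6), (np.float64(-0.3), 0.71), (np.float64(-0.2), 0.71), (np.float64(-0.1), 0.71), (np.float64(-0.0), 0.62), (np.float64(0.1), 0.02), (np.float64(0.2), 0.02), (np.float64(0.3), 0.02), (np.float64(0.4), -9.0), (np.float64(0.5), -9.0), (np.float64(0.6), -9.0)]
[0.538924 0.01876 ] [-0.19025928 -0.01436232  0.        ]
tcp [0.1926 0.5939 0.2251] t 0.1 delta cm tool [-50.7  -44.     7.58] axes y [ 0.309  0.951 -0.002] z [-0.001 -0.002 -1.   ]
rotvec tool [-0.002 -0.    -0.031]
```

>>> step_arm([
  [-2.5,-2.2,0,0,0,0,1],
  [-2.5,-2.2,0,0,0,0,1],
  [-2.5,-2.2,0,0,0,0,1],
  [-2.5,-2.2,0,0,0,0,1],
  [-2.5,-2.2,0,0,0,0,1],
  [-2.5,-2.2,0,0,0,0,1],
  [-2.5,-2.2,0,0,0,0,1],
  [-2.5,-2.2,0,0,0,0,1],
  [-2.5,-2.2,0,0,0,0,1],
  [-2.5,-2.2,0,0,0,0,1],
  [-2.5,-2.2,0,0,0,0,1],
  [-2.5,-2.2,0,0,0,0,1],
])

```text
clock: 1.1
tool_pos: [0.397, 0.2492, 0.2258]
tcp_rot: [0.156, 0.988, -0.0, -0.0]
force: [0.3, 0.1, -0.9]
gripper_width: 0.0856
```

>>> step_arm([
  [-2.5,-2.2,0,0,0,-0.01,1],
  [-2.5,-2.2,0,0,0,-0.01,1],
  [-2.5,-2.2,0,0,0,-0.01,1],
  [-2.5,-2.2,0,0,0,0,1],
  [-2.5,-2.2,1,0,0,0,1],
  [-2.5,-2.2,2,0,0,0,1],
  [-2.5,-2.2,2,0,0,0,1],
  [-2.5,-2.2,2,0,0,0,1],
  [0,0,0,0,0,0,1],
  [0,0,0,0,0,0,1],
  [0,0,0,0,0,0,1],
])

```text
clock: 2.02
tool_pos: [0.537, 0.0249, 0.1556]
tcp_rot: [0.142, 0.99, 0.0, -0.001]
force: [0.4, 0.5, -0.7]
gripper_width: 0.0852
```

```bash
python3 - <<'E'
from k import *
c=np.array([.5233,-.0350]); ax=np.array([.279,.960]); g=c+.056*ax
zz=np.array([0,0,-1.]);yy=np.r_[ax/np.linalg.norm(ax),0];R=Ro.from_matrix(np.c_[np.cross(yy,zz),yy,zz])
delta(np.r_[g,.038],R); s=sense(); print(s['joints'].round(3),s['force'])
snap('top','top1');snap('scene','scene1')
E
```

```text
tcp [0.537  0.0249 0.1556] t 2.0167 delta cm tool [-0.38 -0.54 11.76] axes y [0.281 0.96  0.   ] z [-0.002  0.001 -1.   ]
rotvec tool [ 0.    -0.002 -0.002]
[-0.162  0.509  1.72   0.     0.914 -1.448] [ 0.43063515  0.5174941  -0.70875943]
```

>>> step_arm([
  [-0.38,-0.54,2.5,0,0,0,1],
  [0,0,3,0,0,0,1],
  [0,0,3,0,0,0,1],
  [0,0,2,0,0,0,1],
  [0,0,1.2,0,0,0,1],
  [0,0,0,0,0,0,0.5],
  [0,0,0,0,0,0,0],
  [0,0,0,0,0,0,0],
  [0,0,0,0,0,0,0],
  [0,0,0,0,0,0,0],
  [0,0,0,0,0,0,0],
  [0,0,0,0,0,0,0],
])

```text
clock: 3.12
tool_pos: [0.5403, 0.0184, 0.0397]
tcp_rot: [0.141, 0.99, -0.0, 0.001]
force: [-0.3, -0.0, 0.3]
gripper_width: 0.0007
```

```bash
python3 - <<'E'
from k import *
snap('top','top2');snap('scene','scene2')
delta([.5389,.0188,.038])
p=cv2.imread('pics/scene2.png')[200:400,150:380]; cv2.imwrite('pics/scene2c.png',cv2.resize(p,None,fx=3,fy=3))
E
```

```text
tcp [0.5401 0.0184 0.0394] t 3.2167 delta cm tool [0.12 0.01 0.14] axes y [0.28 0.96 0.  ] z [ 0.001 -0.    -1.   ]
```

View pics/scene2c.png

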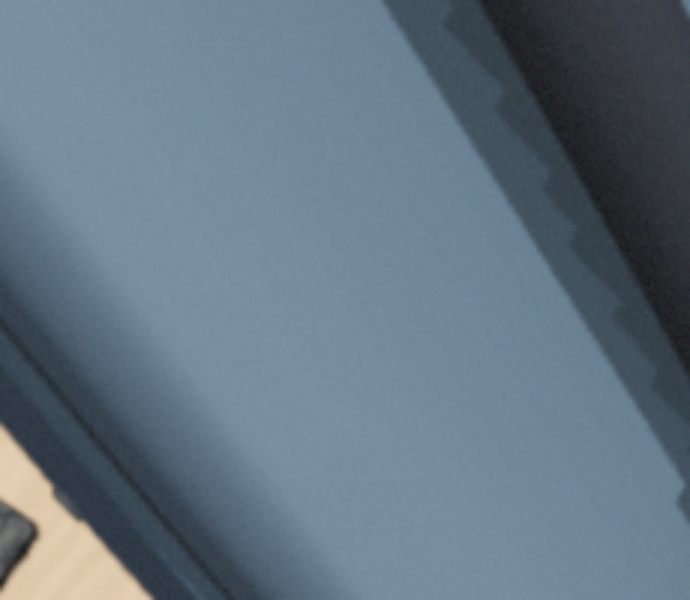

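The scene crop is filled by the arm. The gripper width is about 0, so the fingers closed on nothing. Checking the top view.

View pics/top2.png

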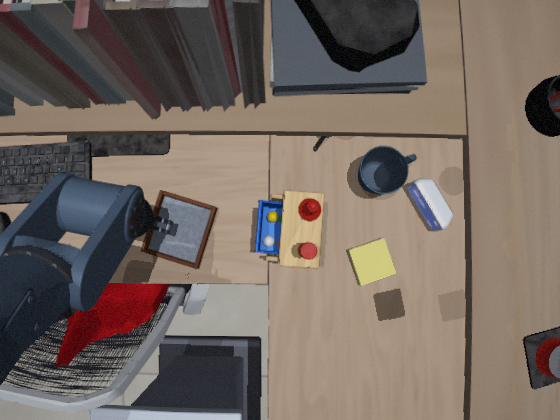

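View pics/top1.png

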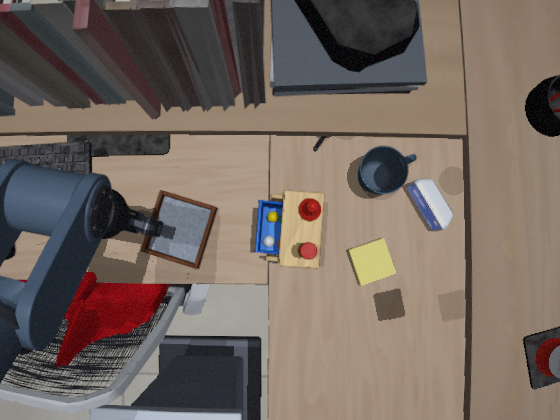

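```bash
python3 - <<'E'
import cv2,numpy as np
a=[cv2.resize(cv2.imread(f'pics/top{i}.png')[180:280,110:230],None,fx=3.3,fy=3.3,interpolation=cv2.INTER_CUBIC) for i in (0,2)]
cv2.imwrite('pics/c02.png',np.hstack(a))
from k import *
print(onplane('top',[[172,226],[178,224],[160,191],[142,251]],.0145))
_,_,W,_=tray('top2'); 
for u in range(130,190,4): print(u,W[226,u].round(3))
E
```

```text
[[ 0.53045307 -0.01751217  0.0145    ]
 [ 0.53464435 -0.02973304  0.0145    ]
 [ 0.60171364  0.00923939  0.0145    ]
 [ 0.47894958  0.04321478  0.0145    ]]
130 [ 0.516 -0.039  0.367]
134 [ 0.516 -0.039  0.349]
138 [ 0.517 -0.039  0.33 ]
142 [ 0.522 -0.013  0.219]
146 [ 0.523 -0.014  0.199]
150 [ 0.523 -0.015  0.177]
154 [ 0.524 -0.018  0.159]
158 [ 0.525 -0.022  0.148]
162 [ 0.525 -0.028  0.144]
166 [ 0.525 -0.034  0.139]
170 [ 0.525 -0.041  0.137]
174 [ 0.531 -0.02   0.007]
178 [ 0.531 -0.029  0.011]
182 [ 0.531 -0.037  0.012]
186 [ 0.531 -0.045  0.011]
```

View pics/c02.png

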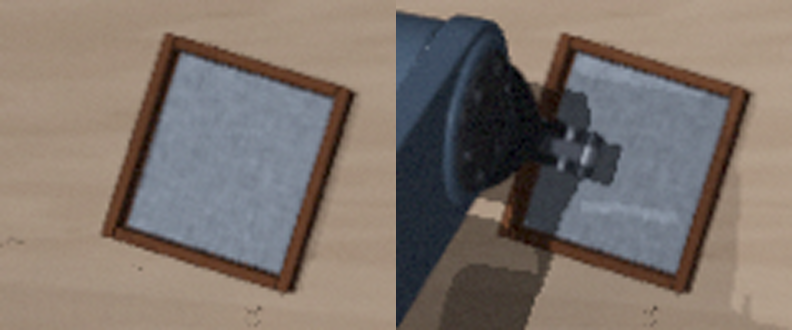

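>>> step_arm([
  [0,-0.3,0,0,0,0,0],
  [0,-0.5,0,0,0,0,0],
  [0,-0.5,0,0,0,0,0],
  [0,-0.5,0,0,0,0,0],
  [0,0,0,0,0,0,0],
])

```text
clock: 3.63
tool_pos: [0.5345, 0.0001, 0.0389]
tcp_rot: [0.142, 0.99, -0.0, -0.0]
force: [-0.3, 0.1, -0.5]
gripper_width: -0.0006
```

```bash
python3 - <<'E'
from k import *
print(sense()['force'],sense()['gripper_width'])
snap('top','top3')
a=[cv2.resize(cv2.imread(f'pics/top{i}.png')[180:280,110:230],None,fx=3.3,fy=3.3,interpolation=cv2.INTER_CUBIC) for i in (2,3)]
cv2.imwrite('pics/c03.png',np.hstack(a))
E
```

```text
[-0.28782272  0.14249738 -0.5449296 ] -0.0006338348315027403
```

View pics/c03.png

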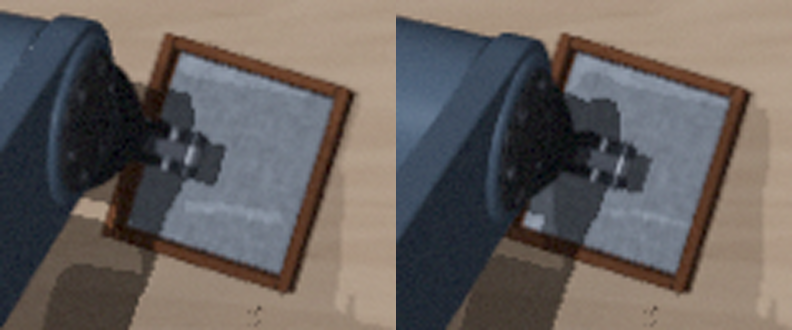

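```bash
python3 - <<'E'
from k import *
c=camera_info('top')
def proj(X): return cv2.projectPoints(np.array(X,float),cv2.Rodrigues(np.array(c['R']))[0],np.array(c['t']),np.array(c['mtx']),np.array(c['distortion'],float))[0].reshape(-1,2).round(1)
s=sense();t=s['tool_pos'];z=Ro.from_quat(s['tcp_rot']).as_matrix()[:,2]
print(proj([t+z*.025,t,t-z*.05,t-z*.1,t-z*.15]))
_,_,W,_=tray('top3')
for v in (216,222,228,234): print(v,[(u,*W[v,u].round(3)) for u in range(146,200,6)])
E
```

```text
[[163.4 223.9]
 [160.5 223.3]
 [154.1 222. ]
 [147.1 220.5]
 [139.2 218.9]]
216 [(146, np.float64(0.529), np.float64(-0.06), np.float64(0.369)), (152, np.float64(0.53), np.float64(-0.062), np.float64(0.344)), (158, np.float64(0.539), np.float64(-0.036), np.float64(0.208)), (164, np.float64(0.551), np.float64(0.0), np.float64(0.012)), (170, np.float64(0.551), np.float64(-0.011), np.float64(0.006)), (176, np.float64(0.551), np.float64(-0.025), np.float64(0.012)), (182, np.float64(0.551), np.float64(-0.037), np.float64(0.01)), (188, np.float64(0.551), np.float64(-0.049), np.float64(0.013)), (194, np.float64(0.551), np.float64(-0.061), np.float64(0.01))]
222 [(146, np.float64(0.521), np.float64(-0.059), np.float64(0.364)), (152, np.float64(0.522), np.float64(-0.061), np.float64(0.339)), (158, np.float64(0.529), np.float64(-0.036), np.float64(0.207)), (164, np.float64(0.531), np.float64(-0.037), np.float64(0.166)), (170, np.float64(0.534), np.float64(-0.035), np.float64(0.115)), (176, np.float64(0.539), np.float64(-0.025), np.float64(0.011)), (182, np.float64(0.539), np.float64(-0.036), n
[... 625 characters left out ...]
.527), np.float64(-0.049), np.float64(0.009)), (194, np.float64(0.527), np.float64(-0.062), np.float64(0.009))]
234 [(146, np.float64(0.506), np.float64(-0.056), np.float64(0.351)), (152, np.float64(0.507), np.float64(-0.055), np.float64(0.315)), (158, np.float64(0.514), np.float64(0.012), np.float64(0.009)), (164, np.float64(0.514), np.float64(-0.001), np.float64(0.011)), (170, np.float64(0.511), np.float64(-0.039), np.float64(0.129)), (176, np.float64(0.511), np.float64(-0.052), np.float64(0.138)), (182, np.float64(0.515), np.float64(-0.037), np.float64(0.008)), (188, np.float64(0.515), np.float64(-0.049), np.float64(0.006)), (194, np.float64(0.515), np.float64(-0.062), np.float64(0.011))]
```

>>> step_arm([
  [0,0,-2,0,0,0,0],
  [0,0,-3,0,0,0,0],
  [0,1,-3,0,0,0,0],
  [0,3,-2,0,0,0,0.5],
  [0,4,0,0,0,0,1],
  [0,4,0,0,0,0,1],
  [0,0,0,0,0,0,1],
  [0,0,0,0,0,0,1],
  [0,0,0,0,0,0,1],
])

```text
clock: 4.43
tool_pos: [0.5677, 0.1164, 0.1386]
tcp_rot: [0.141, 0.99, -0.0, -0.001]
force: [-0.6, 0.1, 0.7]
gripper_width: 0.0722
```

```bash
python3 - <<'E'
from k import *
snap('top','top4');snap('scene','scene4')
n='top';p,d,W,hsv=tray('top4',n)
x,y,z=W[...,0],W[...,1],W[...,2]
reg=(x>.25)&(x<.66)&(y>-.15)&(y<.08)
m=reg&(z>.018)&(z<.05)
c=rect(cv2.morphologyEx(m.astype(np.uint8),cv2.MORPH_OPEN,np.ones((2,2))))
print(n,'tray depth',fit(n,c,.03))
print(sense()['tool_pos'],sense()['gripper_width'])
E
```

```text
top tray depth (((522.4140014648438, -35.674713134765625), (122.73966979980469, 129.24618530273438), 73.69232177734375), array([[ 443.15848 ,  -76.429634],
       [ 567.2048  , -112.72136 ],
       [ 601.66956 ,    5.080208],
       [ 477.62323 ,   41.371933]], dtype=float32))
[0.56774084 0.11532025 0.1385759 ] 0.08493019778563421
```

View pics/top4.png

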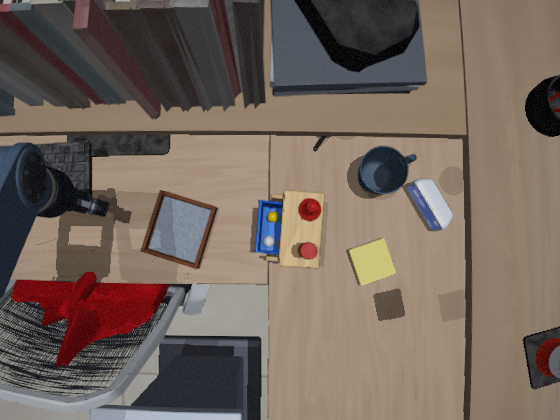

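View pics/scene4.png

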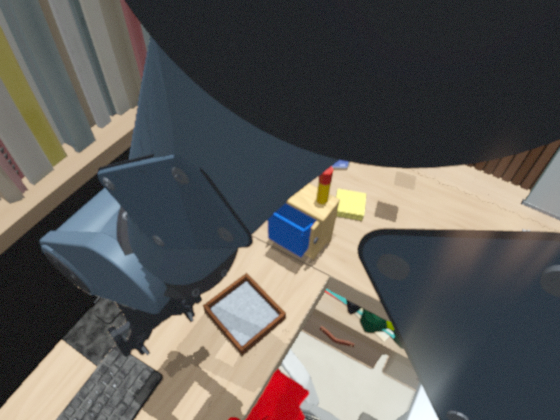

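```bash
python3 - <<'E'
from k import *
for n in ('top','scene'):
    p,d,W,hsv=tray(n+'4',n)
    m=(W[...,0]>.45)&(W[...,0]<.65)&(W[...,1]>0)&(W[...,1]<.25)&(W[...,2]>.05)&(W[...,2]<.24)
    Q=W[m]; print(n,len(Q))
    for z0 in np.arange(.08,.24,.015):
        q=Q[(Q[:,2]>=z0)&(Q[:,2]<z0+.015)]
        if len(q): print(round(z0,3),len(q),q.min(0).round(3),q.max(0).round(3))
p=cv2.imread('pics/scene4.png')[260:370,60:240]; cv2.imwrite('pics/s4c.png',cv2.resize(p,None,fx=4,fy=4))
p=cv2.imread('pics/top4.png')[150:270,30:200]; cv2.imwrite('pics/t4c.png',cv2.resize(p,None,fx=4,fy=4))
E
```

```text
top 313
0.185 1 [0.568 0.071 0.2  ] [0.568 0.071 0.2  ]
0.2 67 [0.537 0.048 0.201] [0.567 0.084 0.215]
0.215 158 [0.538 0.047 0.215] [0.577 0.093 0.23 ]
0.23 87 [0.537 0.047 0.23 ] [0.577 0.099 0.24 ]
scene 1004
0.14 1 [0.577 0.154 0.155] [0.577 0.154 0.155]
0.155 51 [0.545 0.067 0.157] [0.576 0.168 0.17 ]
0.17 75 [0.545 0.067 0.17 ] [0.578 0.169 0.185]
0.185 63 [0.538 0.057 0.185] [0.578 0.173 0.2  ]
0.2 393 [0.536 0.052 0.2  ] [0.594 0.187 0.215]
0.215 296 [0.536 0.053 0.215] [0.583 0.187 0.23 ]
0.23 125 [0.543 0.087 0.23 ] [0.579 0.186 0.24 ]
```

View pics/s4c.png

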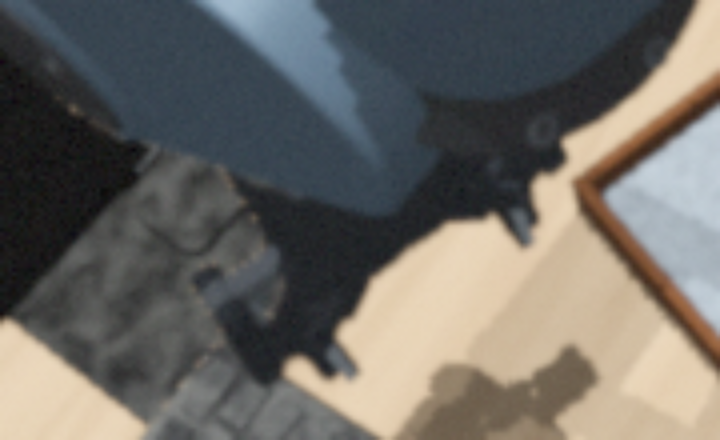

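View pics/t4c.png

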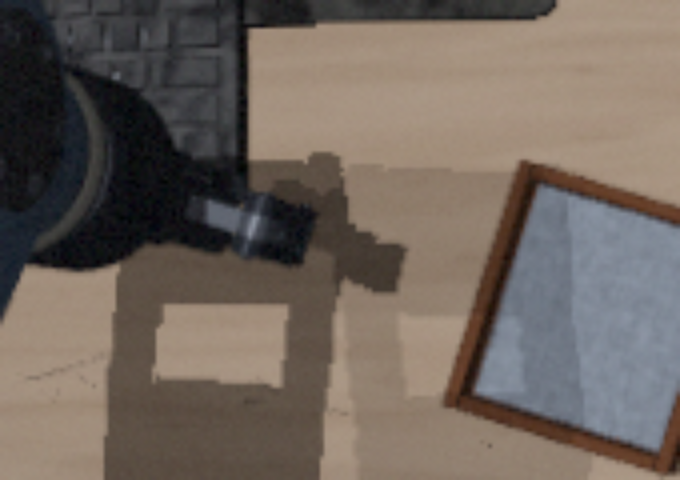

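```bash
python3 - <<'E'
from k import *
c=camera_info('scene')
def proj(X): return cv2.projectPoints(np.array(X,float),cv2.Rodrigues(np.array(c['R']))[0],np.array(c['t']),np.array(c['mtx']),np.array(c['distortion'],float))[0].reshape(-1,2).round(1)
s=sense();t=s['tool_pos'];M=Ro.from_quat(s['tcp_rot']).as_matrix()
for a in (.025,.012,0,-.015,-.03): print(a,proj([t+M[:,2]*a+M[:,1]*b for b in (-.0425,.0425,0)]).tolist())
n='scene';p,d,W,_=tray('scene4',n)
print(W[308:324:2,190].round(3)); print(W[340:358:2,145].round(3))
E
```

```text
0.025 [[192.8, 326.8], [152.2, 357.6], [172.9, 341.9]]
0.012 [[191.5, 323.9], [150.3, 355.1], [171.3, 339.2]]
0 [[190.3, 321.2], [148.4, 352.7], [169.8, 336.6]]
-0.015 [[188.8, 317.6], [146.0, 349.6], [167.8, 333.3]]
-0.03 [[187.2, 313.9], [143.4, 346.4], [165.8, 329.9]]
[[ 0.544  0.073  0.203]
 [ 0.543  0.075  0.2  ]
 [ 0.546  0.074  0.188]
 [ 0.546  0.076  0.183]
 [ 0.546  0.077  0.176]
 [ 0.546  0.078  0.172]
 [ 0.546  0.08   0.166]
 [ 0.613  0.043 -0.   ]]
[[ 0.561  0.153  0.217]
 [ 0.664  0.128 -0.001]
 [ 0.661  0.131  0.   ]
 [ 0.569  0.157  0.189]
 [ 0.568  0.159  0.185]
 [ 0.568  0.16   0.18 ]
 [ 0.57   0.162  0.171]
 [ 0.647  0.147 -0.001]
 [ 0.643  0.15   0.001]]
```

>>> step_arm([
  [0,0,0,0,0,0,0],
  [0,0,0,0,0,0,0],
  [0,0,0,0,0,0,0],
  [0,0,0,0,0,0,0],
  [0,0,0,0,0,0,0],
  [0,0,0,0,0,0,0],
  [0,0,0,0,0,0,0],
])

```text
clock: 5.12
tool_pos: [0.5685, 0.1164, 0.139]
tcp_rot: [0.141, 0.99, -0.0, 0.0]
force: [0.1, -0.3, -0.9]
gripper_width: 0.0007
```

```bash
python3 - <<'E'
from k import *
snap('scene','scene5');n='scene';p,d,W,_=tray('scene5',n); s=sense(); print(s['tool_pos'],s['gripper_width'])
m=(W[...,0]>.45)&(W[...,0]<.65)&(W[...,1]>0)&(W[...,1]<.25)&(W[...,2]>.05)&(W[...,2]<.24)
Q=W[m]
for z0 in np.arange(.08,.24,.01):
    q=Q[(Q[:,2]>=z0)&(Q[:,2]<z0+.01)]
    if len(q): print(round(z0,3),len(q),q.min(0).round(3),q.max(0).round(3))
p=cv2.imread('pics/scene5.png')[260:370,60:240]; cv2.imwrite('pics/s5c.png',cv2.resize(p,None,fx=4,fy=4))
E
```

```text
[0.56845297 0.11640999 0.13900623] 0.000154107710743371
0.14 7 [0.558 0.115 0.145] [0.565 0.127 0.15 ]
0.15 43 [0.556 0.105 0.15 ] [0.567 0.131 0.16 ]
0.16 52 [0.557 0.106 0.16 ] [0.577 0.131 0.17 ]
0.17 28 [0.557 0.11  0.17 ] [0.572 0.131 0.18 ]
0.18 69 [0.55  0.096 0.18 ] [0.577 0.149 0.19 ]
0.19 189 [0.546 0.08  0.19 ] [0.584 0.154 0.2  ]
0.2 149 [0.546 0.078 0.2  ] [0.585 0.163 0.21 ]
0.21 185 [0.544 0.071 0.21 ] [0.581 0.171 0.22 ]
0.22 175 [0.54  0.065 0.22 ] [0.578 0.178 0.23 ]
0.23 292 [0.54  0.067 0.23 ] [0.598 0.179 0.24 ]
```

View pics/s5c.png

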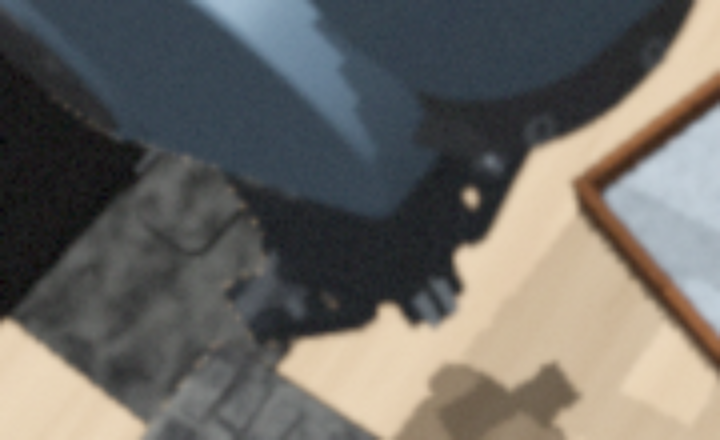

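The shut fingertips appear at z≈0.145 while the TCP reads 0.139. So the tips are about 6 mm behind the reported TCP, not 25 mm ahead, which explains the missed grasp: the pads closed above the wall. I'll confirm by gently touching the bare desk here.

>>> step_arm([
  [0,0,2,0,0,0,0],
  [0,0,3,0,0,0,0],
  [0,0,3,0,0,0,0],
  [0,0,2,0,0,0,0],
  [0,0,0.9,0,0,0,0],
  [0,0,0,0,0,0,0],
  [0,0,0,0,0,0,0],
])

```text
clock: 5.75
tool_pos: [0.5687, 0.1165, 0.0301]
tcp_rot: [0.141, 0.99, -0.0, 0.0]
force: [0.9, 0.6, 0.0]
gripper_width: 0.0001
```

>>> step_arm([
  [0,0,0.3,0,0,0,0],
  [0,0,0.3,0,0,0,0],
  [0,0,0,0,0,0,0],
])

```text
clock: 6.0
tool_pos: [0.569, 0.1165, 0.0247]
tcp_rot: [0.141, 0.99, 0.0, 0.001]
force: [0.1, -0.4, -0.8]
gripper_width: -0.0003
```

>>> step_arm([
  [0,0,0.3,0,0,0,0],
  [0,0,0.3,0,0,0,0],
  [0,0,0,0,0,0,0],
])

```text
clock: 6.25
tool_pos: [0.5682, 0.1164, 0.0177]
tcp_rot: [0.141, 0.99, -0.0, -0.0]
force: [0.1, 0.1, 0.4]
gripper_width: 0.0001
```

>>> step_arm([
  [0,0,0.3,0,0,0,0],
  [0,0,0.3,0,0,0,0],
  [0,0,0,0,0,0,0],
])

```text
clock: 6.5
tool_pos: [0.568, 0.1164, 0.0114]
tcp_rot: [0.141, 0.99, -0.0, -0.001]
force: [0.9, -0.2, -0.2]
gripper_width: 0.0002
```

>>> step_arm([
  [0,0,0.2,0,0,0,0],
  [0,0,0.2,0,0,0,0],
  [0,0,0,0,0,0,0],
])

```text
clock: 6.75
tool_pos: [0.5682, 0.1164, 0.0076]
tcp_rot: [0.141, 0.99, -0.0, -0.0]
force: [0.6, -0.4, 1.0]
gripper_width: 0.0
```

>>> step_arm([
  [0,0,0.2,0,0,0,0],
  [0,0,0.2,0,0,0,0],
  [0,0,0,0,0,0,0],
])

```text
clock: 7.0
tool_pos: [0.5682, 0.1164, 0.0036]
tcp_rot: [0.141, 0.99, -0.0, -0.0]
force: [0.4, 0.8, 0.2]
gripper_width: 0.0001
```

>>> step_arm([
  [0,0,0.2,0,0,0,0],
  [0,0,0,0,0,0,0],
])

```text
clock: 7.17
tool_pos: [0.5683, 0.1164, 0.0017]
tcp_rot: [0.141, 0.99, -0.0, -0.0]
force: [0.3, -0.3, 0.6]
gripper_width: 0.0001
```

>>> step_arm([
  [0,0,0.2,0,0,0,0],
  [0,0,0,0,0,0,0],
])

```text
clock: 7.33
tool_pos: [0.5683, 0.1164, -0.0003]
tcp_rot: [0.141, 0.99, -0.0, -0.0]
force: [0.2, 0.1, 0.8]
gripper_width: 0.0004
```

>>> step_arm([
  [0,0,0.2,0,0,0,0],
  [0,0,0,0,0,0,0],
])

```text
clock: 7.5
tool_pos: [0.5683, 0.1164, -0.0023]
tcp_rot: [0.141, 0.99, -0.0, -0.0]
force: [0.5, 1.3, 0.1]
gripper_width: -0.0001
```

>>> step_arm([
  [0,0,0.2,0,0,0,0],
  [0,0,0,0,0,0,0],
])

```text
clock: 7.67
tool_pos: [0.5683, 0.1164, -0.0043]
tcp_rot: [0.141, 0.99, -0.0, -0.0]
force: [0.1, 1.1, -0.7]
gripper_width: 0.0001
```

```bash
python3 - <<'E'
from k import *
snap('scene','scene6');n='scene';p,d,W,_=tray('scene6',n); s=sense(); print(s['tool_pos'],s['force'])
m=(W[...,0]>.53)&(W[...,0]<.6)&(W[...,1]>0.06)&(W[...,1]<.18)&(W[...,2]>.005)&(W[...,2]<.24)
Q=W[m]
for z0 in np.arange(.0,.06,.01):
    q=Q[(Q[:,2]>=z0)&(Q[:,2]<z0+.01)]
    if len(q): print(round(z0,3),len(q),q.min(0).round(3),q.max(0).round(3))
E
```

```text
[ 0.56832159  0.11642066 -0.00418559] [-0.66028707 -0.48157026  0.27726897]
```

>>> step_arm([
  [0,0,0.2,0,0,0,0],
  [0,0,0,0,0,0,0],
])

```text
clock: 7.88
tool_pos: [0.5687, 0.1164, -0.0052]
tcp_rot: [0.141, 0.99, 0.0, 0.0]
force: [-1.0, -0.7, 5.3]
gripper_width: 0.0002
```

>>> step_arm([
  [0,0,0.2,0,0,0,0],
  [0,0,0,0,0,0,0],
])

```text
clock: 8.05
tool_pos: [0.5687, 0.1165, -0.0053]
tcp_rot: [0.141, 0.99, -0.0, 0.0]
force: [-3.7, 0.4, 18.9]
gripper_width: 0.0001
```

>>> step_arm([
  [0,0,0.15,0,0,0,0],
  [0,0,0,0,0,0,0],
])

```text
clock: 8.22
tool_pos: [0.5687, 0.1164, -0.0053]
tcp_rot: [0.141, 0.99, 0.0, 0.001]
force: [-6.2, 0.2, 28.2]
gripper_width: -0.0003
```

The desk is touched at a TCP reading of z=-0.005. The shut tips therefore lie 5 mm behind the reported TCP, an offset of 30 mm from the spec. I'll use this measured offset from here on and redo the grasp.

>>> step_arm([
  [0,0,-3,0,0,0,0],
  [0,0,-4,0,0,0,0.5],
  [0,-3,-2,0,0,0,1],
  [0,-4,0,0,0,0,1],
  [0,-3,0,0,0,0,1],
  [0,0,0,0,0,0,1],
  [0,0,0,0,0,0,1],
  [0,0,0,0,0,0,1],
  [0,0,0,0,0,0,1],
])

```text
clock: 8.97
tool_pos: [0.5407, 0.0212, 0.0803]
tcp_rot: [0.141, 0.99, 0.0, -0.0]
force: [0.1, 0.6, 0.5]
gripper_width: 0.0856
```

```bash
python3 - <<'E'
from k import *
delta([.5387,.0191,.010]); print(sense()['gripper_width'])
E
```

```text
tcp [0.5407 0.0212 0.0803] t 8.9667 delta cm tool [ 0.13 -0.26  7.03] axes y [0.279 0.96  0.   ] z [-0.  0. -1.]
0.085561047415328
```

>>> step_arm([
  [0.13,-0.26,2,0,0,0,1],
  [0,0,2,0,0,0,1],
  [0,0,2,0,0,0,1],
  [0,0,1,0,0,0,1],
  [0,0,0,0,0,0,1],
  [0,0,0,0,0,0,1],
  [0,0,0,0,0,0,0],
  [0,0,0,0,0,0,0],
  [0,0,0,0,0,0,0],
  [0,0,0,0,0,0,0],
  [0,0,0,0,0,0,0],
  [0,0,0,0,0,0,0],
])

```text
clock: 9.97
tool_pos: [0.5388, 0.0183, 0.011]
tcp_rot: [0.142, 0.99, 0.0, 0.0]
force: [0.2, 1.2, 1.7]
gripper_width: 0.0123
```

>>> step_arm([
  [0,0,0,0,0,0,0],
  [0,0,0,0,0,0,0],
  [0,0,0,0,0,0,0],
])

```text
clock: 10.22
tool_pos: [0.5389, 0.0184, 0.0111]
tcp_rot: [0.142, 0.99, 0.0, 0.0]
force: [-0.3, 2.5, 6.2]
gripper_width: 0.0062
```

```bash
python3 - <<'E'
from k import *
# target: tray centre stand (-.053,0) angle so tray x axis = +86.03deg; grasp +56.. along -SX
c=st(-.053-.056,0,.010); yy=np.r_[-SX,0]; zz=np.array([0,0,-1.]);R=Ro.from_matrix(np.c_[np.cross(yy,zz),yy,zz])
print(c, sense()['gripper_width']); delta(c,R)
E
```

```text
[ 0.532021  -0.1170616  0.01     ] 0.006229549454046491
tcp [0.5389 0.0184 0.0111] t 10.2167 delta cm tool [ -3.14 -13.2    0.11] axes y [0.28 0.96 0.  ] z [ 0.001  0.    -1.   ]
rotvec tool [ 0.     0.001 -0.215]
```

>>> step_arm([
  [-0.2,-0.7,-0.1,0,0,-0.02,0],
  [-0.2,-0.9,0,0,0,-0.03,0],
  [-0.2,-0.9,0,0,0,-0.03,0],
  [-0.2,-0.9,0,0,0,-0.03,0],
  [-0.2,-0.9,0,0,0,-0.03,0],
  [-0.2,-0.9,0,0,0,-0.03,0],
  [-0.2,-0.9,0,0,0,-0.03,0],
  [-0.2,-0.9,0,0,0,-0.015,0],
  [0,-0.6,0,0,0,0,0],
  [0,0,0,0,0,0,0],
  [0,0,0,0,0,0,0],
])

```text
clock: 11.13
tool_pos: [0.5407, -0.0597, 0.0112]
tcp_rot: [0.035, 0.999, -0.0, -0.0]
force: [0.7, -1.1, -1.9]
gripper_width: 0.0059
```

```bash
cat > tr.py <<'E'
from k import *
def meas(f,n='top',ymin=-.26):
    p,d,W,hsv=tray(f,n); x,y,z=W[...,0],W[...,1],W[...,2]
    # lining (grey floor) + rim: rim colour mask, z about .03
    m=(x>.42)&(x<.66)&(y>ymin)&(y<.08)&(z>.018)&(z<.045)
    c=rect(cv2.morphologyEx(m.astype(np.uint8),cv2.MORPH_OPEN,np.ones((2,2)))); r,b=fit(n,c,.03)
    print(n,r); print('stand frame corners',tostand(np.c_[b/1000,np.zeros(4)]).round(4)[:,:2].tolist(),'ctr',tostand(np.r_[np.array(r[0])/1000,0]).round(4))
E
python3 - <<'E'
from tr import *
snap('top','top7'); meas('top7')
c=st(-.053-.056,0,.010); yy=np.r_[-SX,0]; zz=np.array([0,0,-1.]);R=Ro.from_matrix(np.c_[np.cross(yy,zz),yy,zz])
s=sense();print(s['gripper_width'],s['force']); delta(c,R)
E
```

```text
top ((535.0785522460938, -118.39315032958984), (118.87750244140625, 130.10958862304688), 85.96418762207031)
stand frame corners [[-0.0485, -0.062], [-0.0484, 0.0681], [-0.1672, 0.0683], [-0.1674, -0.0618]] ctr [-0.1079  0.0031  0.    ]
0.006150075937636324 [ 0.22579019 -1.30913928 -1.94742161]
tcp [ 0.5407 -0.0594  0.0113] t 11.1833 delta cm tool [ 0.46 -5.81  0.13] axes y [ 0.069  0.998 -0.   ] z [-0. -0. -1.]
rotvec tool [-0. -0. -0.]
```

View pics/top7.png

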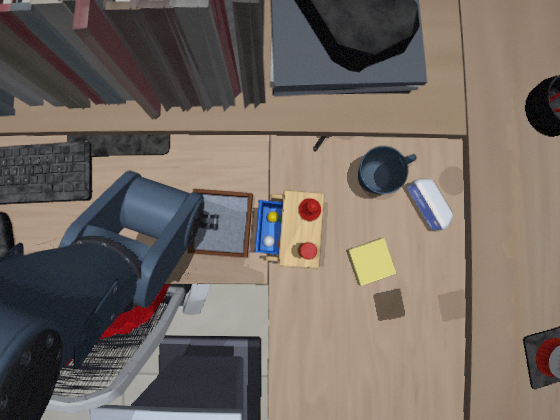

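>>> step_arm([
  [0.1,-0.7,0,0,0,0,0],
  [0.1,-0.8,0,0,0,0,0],
  [0.1,-0.8,0,0,0,0,0],
  [0,-0.8,0,0,0,0,0],
  [0,-0.8,0,0,0,0,0],
  [0,-0.8,0,0,0,0,0],
  [0,-0.4,0,0,0,0,0],
  [0,0,0,0,0,0,0],
  [0,0,0,0,0,0,0],
])

```text
clock: 11.93
tool_pos: [0.5345, -0.1107, 0.0115]
tcp_rot: [0.035, 0.999, -0.0, 0.0]
force: [0.3, 0.3, -2.1]
gripper_width: 0.006
```

>>> step_arm([
  [0,-0.15,0,0,0,0,0],
  [0,-0.15,0,0,0,0,0],
  [0,0,0,0,0,0,0],
])

```text
clock: 12.18
tool_pos: [0.5341, -0.1128, 0.0115]
tcp_rot: [0.034, 0.999, 0.0, -0.0]
force: [-0.2, 0.0, -2.6]
gripper_width: 0.0062
```

>>> step_arm([
  [0,-0.15,0,0,0,0,0],
  [0,-0.1,0,0,0,0,0],
  [0,0,0,0,0,0,0],
])

```text
clock: 12.43
tool_pos: [0.534, -0.1155, 0.0115]
tcp_rot: [0.034, 0.999, -0.0, -0.0]
force: [0.6, 0.1, -1.1]
gripper_width: 0.0061
```

```bash
python3 - <<'E'
from tr import *
snap('top','top8'); meas('top8'); snap('scene','scene8')
s=sense();print(s['gripper_width'],s['force'],tostand(s['tool_pos']))
E
```

```text
top ((589.268310546875, -168.14193725585938), (100.64762115478516, 10.143117904663086), 86.90357971191406)
stand frame corners [[-0.0116, 0.0563], [-0.0117, 0.0665], [-0.1124, 0.0649], [-0.1122, 0.0548]] ctr [-0.062   0.0606  0.    ]
0.005913523615500504 [ 0.5941716  -0.33418905 -1.67605588] [-0.11069826  0.00189081  0.01149205]
```

View pics/top8.png

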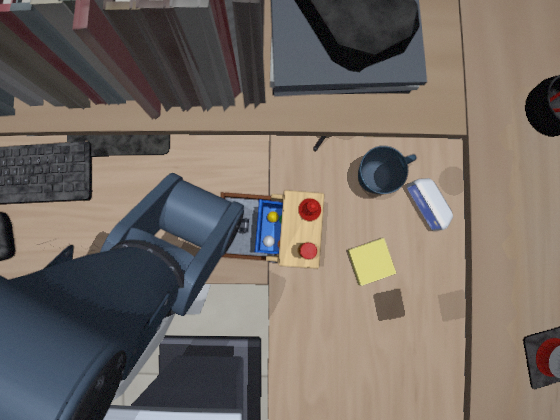

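>>> step_arm([
  [0,-0.15,0,0,0,0,0],
  [0,-0.1,0,0,0,0,0],
  [0,0,0,0,0,0,0],
])

```text
clock: 12.78
tool_pos: [0.5339, -0.1182, 0.0115]
tcp_rot: [0.034, 0.999, -0.0, 0.0]
force: [-0.0, -0.3, -2.0]
gripper_width: 0.0064
```

>>> step_arm([
  [0,-0.1,0,0,0,0,0],
  [0,-0.1,0,0,0,0,0],
  [0,0,0,0,0,0,0],
])

```text
clock: 13.03
tool_pos: [0.5339, -0.1186, 0.0115]
tcp_rot: [0.035, 0.999, 0.001, 0.0]
force: [2.9, 6.4, -2.2]
gripper_width: 0.0063
```

>>> step_arm([
  [0,0.1,0,0,0,0,0.1],
  [0,0,0,0,0,0,0.3],
  [0,0,0,0,0,0,0.3],
  [0,0,0,0,0,0,0.3],
  [0,0,-1,0,0,0,0.3],
  [0,0,-2,0,0,0,0.3],
  [0,0,-2,0,0,0,0.3],
  [0,2,-3,0,0,0,0.3],
  [0,4,-4,0,0,0,0],
  [0,4,-4,0,0,0,0],
  [0,3,-2,0,0,0,0],
  [0,0,0,0,0,0,0],
])

```text
clock: 14.03
tool_pos: [0.5436, -0.0065, 0.1758]
tcp_rot: [0.032, 0.999, 0.0, 0.005]
force: [0.7, -0.0, 0.4]
gripper_width: 0.0001
```

```bash
python3 - <<'E'
from tr import *
snap('top','top9'); snap('scene','scene9')
s=sense();print(s['tool_pos'],s['joints'].round(3))
a=cv2.resize(cv2.imread('pics/top9.png')[170:290,190:340],None,fx=5,fy=5,interpolation=cv2.INTER_CUBIC);cv2.imwrite('pics/t9c.png',a)
E
```

```text
[ 0.54172541 -0.00960695  0.17214488] [-2.240e-01  4.880e-01  1.699e+00 -1.000e-03  9.510e-01 -1.728e+00]
```

View pics/t9c.png

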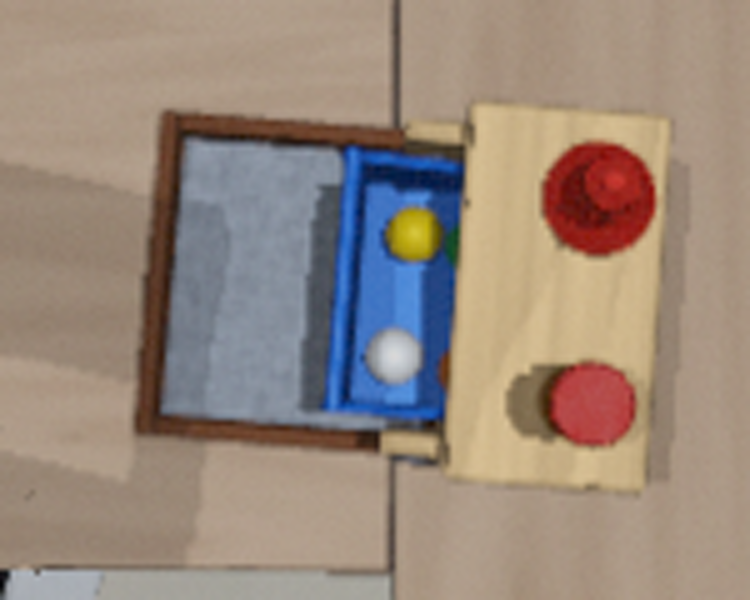

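View pics/scene9.png

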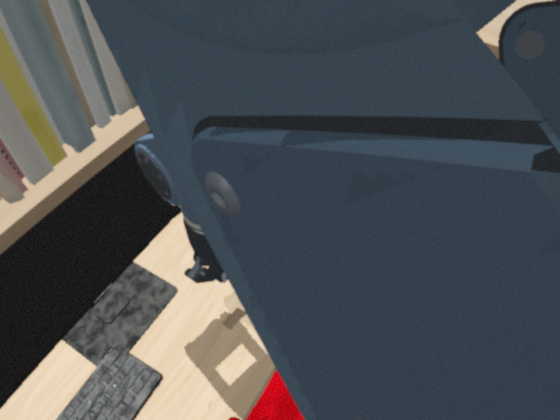

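Zoomed, the tray is square against the stand. Its outer left edge runs (165,112)→(138,432) in crop pixels, and the cup's front rim runs (347,150)→(332,408). The pawn and glue stick are standing. I'll convert these to the stand frame.

```bash
python3 - <<'E'
from tr import *
f=lambda L:np.array(L)/5+[190,170]
T=tostand(onplane('top',f([[163,112],[138,433]]),.030)); print('tray -x corners',T.round(4))
print('rim outer',tostand(onplane('top',f([[344,150],[328,408]]),.147)).round(4))
print('rim ends y: ',tostand(onplane('top',f([[352,148],[334,410]]),.147)).round(4))
print('cheek front top', tostand(onplane('top',f([[407,122],[405,146],[382,432],[382,452]]),.144)).round(4))
E
```

```text
tray -x corners [[-0.1094  0.0661  0.03  ]
 [-0.1084 -0.062   0.03  ]]
rim outer [[-0.0312  0.0455  0.147 ]
 [-0.0295 -0.0445  0.147 ]]
rim ends y:  [[-0.0284  0.0464  0.147 ]
 [-0.0274 -0.045   0.147 ]]
cheek front top [[-0.01    0.0574  0.144 ]
 [-0.0101  0.0489  0.144 ]
 [-0.0102 -0.0514  0.144 ]
 [-0.0097 -0.0583  0.144 ]]
```

>>> step_arm([
  [0,0,0,0.1,0,0,0],
  [0,0,0,0.1,0,0,0],
  [0,0,0,0.1,0,0,0],
  [0,0,0,0.1,0,0,0],
  [0,0,0,0.1,0,0,0],
  [0,0,0,0.1,0,0,0],
  [0,0,0,0.1,0,0,0],
  [0,0,0,0.1,0,0,0],
  [0,0,0,0,0,0,0],
  [0,0,0,0,0,0,0],
])

```text
clock: 14.97
tool_pos: [0.5404, -0.0106, 0.1684]
tcp_rot: [0.031, 0.921, -0.389, -0.016]
force: [-0.6, -0.7, 0.4]
gripper_width: 0.0002
```

```bash
sed -i 's/S0=np.array(\[.5245,-.2258\])/S0=np.array([.5245,-.2258])+SX*.0015+SY*.0005/' k.py; python3 - <<'E'
from tr import *
snap('top','top10'); snap('scene','scene10')
s=sense();t=s['tool_pos'];M=Ro.from_quat(s['tcp_rot']).as_matrix();z=M[:,2]; print(t,z.round(3),s['joints'].round(3),s['clock'])
print('H1',t-.0052*z,'H2',t+.025*z+[0,0,.030])
for n in('top','scene'):
    p,d,W,_=tray(n+'10',n); c=camera_info(n)
    pr=lambda X: cv2.projectPoints(np.array(X),cv2.Rodrigues(np.array(c['R']))[0],np.array(c['t']),np.array(c['mtx']),np.array(c['distortion'],float))[0].reshape(-1,2).round(1)
    print(n,pr([t-.0052*z,t+.025*z+[0,0,.030]]).tolist())
    Q=W.reshape(-1,3); L=(Q-t)@M; m=(abs(L[:,0])<.03)&(abs(L[:,1])<.03)&(L[:,2]>-.06)&(L[:,2]<.06)
    L=L[m]; print(len(L), [(round(a,3),int(((L[:,2]>a)&(L[:,2]<a+.005)).sum())) for a in np.arange(-.05,.05,.005)])
    if len(L): print(np.percentile(L,[2,98],axis=0).round(3))
a=cv2.resize(cv2.imread('pics/top10.png')[130:300,60:340],None,fx=2.8,fy=2.8,interpolation=cv2.INTER_CUBIC);cv2.imwrite('pics/t10c.png',a)
E
```

```text
[ 0.5411486  -0.01149274  0.17026588] [-0.051 -0.715 -0.698] [ 0.164  0.684  1.631 -0.839  1.214 -0.871] 15.0667
H1 [ 0.54141365 -0.00777675  0.1738937 ] H2 [ 0.53987433 -0.02935811  0.1828244 ]
top [[146.5, 215.5], [157.7, 216.2]]
285 [(np.float64(-0.05), 7), (np.float64(-0.045), 9), (np.float64(-0.04), 26), (np.float64(-0.035), 42), (np.float64(-0.03), 33), (np.float64(-0.025), 30), (np.float64(-0.02), 39), (np.float64(-0.015), 30), (np.float64(-0.01), 22), (np.float64(-0.005), 4), (np.float64(-0.0), 0), (np.float64(0.005), 0), (np.float64(0.01), 0), (np.float64(0.015), 0), (np.float64(0.02), 0), (np.float64(0.025), 0), (np.float64(0.03), 0), (np.float64(0.035), 0), (np.float64(0.04), 0), (np.float64(0.045), 0)]
[[-0.009 -0.03  -0.059]
 [ 0.012  0.003 -0.006]]
scene [[223.0, 279.7], [230.5, 268.4]]
0 [(np.float64(-0.05), 0), (np.float64(-0.045), 0), (np.float64(-0.04), 0), (np.float64(-0.035), 0), (np.float64(-0.03), 0), (np.float64(-0.025), 0), (np.float64(-0.02), 0), (np.float64(-0.015), 0), (np.float64(-0.01), 0), (np.float64(-0.005), 0), (np.float64(-0.0), 0), (np.float64(0.005), 0), (np.float64(0.01), 0), (np.float64(0.015), 0), (np.float64(0.02), 0), (np.float64(0.025), 0), (np.float64(0.03), 0), (np.float64(0.035), 0), (np.float64(0.04), 0), (np.float64(0.045), 0)]
```

View pics/t10c.png

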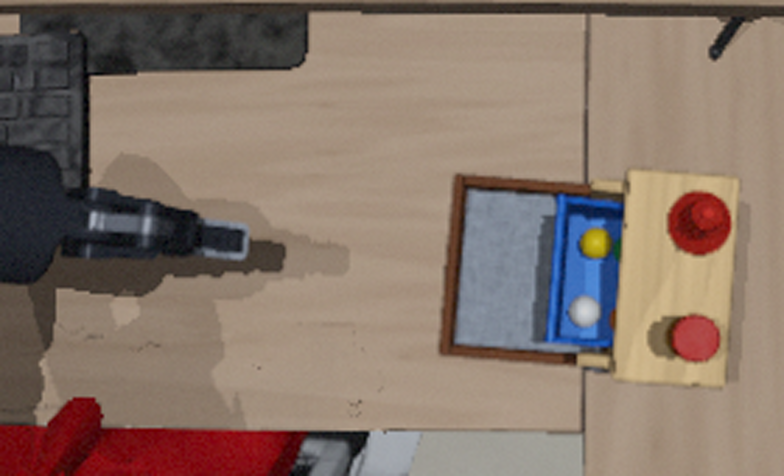

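The lean test puts the tip at about -5.5 mm on the tool z axis, so the offset belongs to the tool. Closed-finger half-sizes are 11 x 13 mm. Now I'll compute the path for pushing down the near corner of the front rim, leaving most of the mouth free.

```bash
cat > path.py <<'E'
from tr import *
TIP=-.0055; HT=.013; YF=-.049
def pose(th,s=.005,up=0.,press=0.,phi=None,yf=YF):
    if phi is None: phi=.15+.37*th
    u=np.array([.910,-.414])                       # along mouth, rim->back
    k=np.array([-.028,.055])+s*u
    R2=np.array([[np.cos(th),-np.sin(th)],[np.sin(th),np.cos(th)]])
    n=np.array([.414,.910])
    C=R2@(k-press*n)+[0,.092+up]
    a=np.array([np.sin(phi),-np.cos(phi)]); e=np.array([np.cos(phi),np.sin(phi)])
    tcp=C-HT*e-TIP*a
    w3=lambda v:np.r_[SX*v[0],v[1]]
    zz=w3(a); yy=-w3(e)
    return st(tcp[0],yf,tcp[1]), Ro.from_matrix(np.c_[np.cross(yy,zz),yy,zz])
def rows(ths,cur=None,**kw):
    """print tool-frame increments between consecutive poses, starting from cur"""
    p,R=cur
    for th in ths:
        q,Q=pose(th,**kw); d=R.inv().apply(q-p)*100; r=(R.inv()*Q).as_rotvec()
        print(round(th,2),'cm',d.round(2),'rot',r.round(3)); p,R=q,Q
def now():
    s=sense(); return s['tool_pos'],Ro.from_quat(s['tcp_rot'])
E
python3 - <<'E'
from path import *
f=lambda L:np.array(L)/5+[190,170]
print('glue',tostand(onplane('top',f([[592,403],[548,403]]),.248)),'pawn',tostand(onplane('top',f([[600,198],[542,198]]),.165)))
p,R=now()
q,Q=pose(0,up=.05); d=q-p; print('tcp target',q,'tool delta now',R.inv().apply(d)*100,'rot',(R.inv()*Q).as_rotvec())
print('world delta',d)
E
```

```text
glue [[ 0.05309817 -0.03588636  0.248     ]
 [ 0.03970235 -0.03689845  0.248     ]] pawn [[0.05660908 0.03369594 0.165     ]
 [0.03682229 0.03215591 0.165     ]]
tcp target [ 0.47846117 -0.18855294  0.18754906] tool delta now [  5.01041483 -13.8646056   11.76672568] rot [-0.64867055 -0.00140327 -0.00074546]
world delta [-0.06268744 -0.1770602   0.01728319]
```

>>> step_arm([
  [0.7,0,-0.5,-0.093,0,0,0],
  [0.7,0,-0.5,-0.093,0,0,0],
  [0.7,0,-0.5,-0.093,0,0,0],
  [0.7,0,-0.5,-0.093,0,0,0],
  [0.7,0,-0.5,-0.093,0,0,0],
  [0.7,0,0,-0.093,0,0,0],
  [0.7,0,0,-0.09,0,0,0],
  [0,0,0,0,0,0,0],
  [0,0,0,0,0,0,0],
])

```text
clock: 15.82
tool_pos: [0.4935, 0.0049, 0.1922]
tcp_rot: [0.037, 0.996, -0.076, -0.001]
force: [0.1, -0.7, -0.0]
gripper_width: -0.0001
```

```bash
python3 - <<'E'
from path import *
p,R=now()
q,Q=pose(0,up=.05); print(p,'tool delta',R.inv().apply(q-p)*100,'rot',(R.inv()*Q).as_rotvec())
E
```

```text
[0.49347106 0.00493677 0.19216886] tool delta [  0.07421005 -19.11000973   3.4133697 ] rot [-0.00297149  0.00238393 -0.00503123]
```

>>> step_arm([
  [0,-2.5,0.4,0,0,-0.005,0],
  [0,-2.8,0.5,0,0,0,0],
  [0,-2.8,0.5,0,0,0,0],
  [0,-2.8,0.5,0,0,0,0],
  [0,-2.8,0.5,0,0,0,0],
  [0,-2.5,0.5,0,0,0,0],
  [0,-1.9,0.3,0,0,0,0],
  [0.07,-1,0.2,0,0,0,0],
  [0,0,0,0,0,0,0],
  [0,0,0,0,0,0,0],
])

```text
clock: 16.65
tool_pos: [0.4801, -0.1858, 0.1859]
tcp_rot: [0.032, 0.997, -0.076, -0.003]
force: [-0.3, 0.5, 0.3]
gripper_width: -0.0001
```

```bash
python3 - <<'E'
from path import *
p,R=now(); q,Q=pose(0,up=.01); print(p,'tool delta',R.inv().apply(q-p)*100,'rot',(R.inv()*Q).as_rotvec())
snap('top','top11'); snap('scene','scene11')
a=cv2.resize(cv2.imread('pics/top11.png')[150:300,180:380],None,fx=4,fy=4,interpolation=cv2.INTER_CUBIC);cv2.imwrite('pics/t11c.png',a)
E
```

```text
[ 0.48011278 -0.1858252   0.18586278] tool delta [0.14273189 0.29936142 3.83028728] rot [-0.00169446 -0.00048872  0.00453686]
```

View pics/t11c.png

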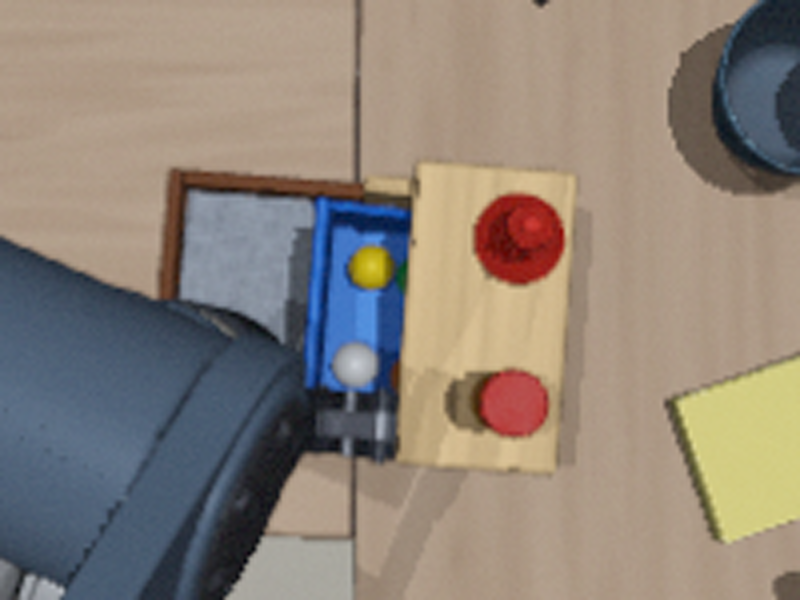

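View pics/scene11.png

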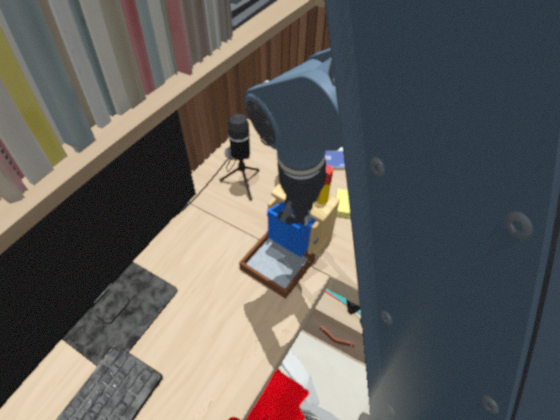

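The gripper hangs over the near front corner of the cup, clear of the glue stick, with the marbles still in the cup. Descending to 10 mm above contact.

>>> step_arm([
  [0.14,0.3,1.2,0,0,0.004,0],
  [0,0,1.4,0,0,0,0],
  [0,0,1.2,0,0,0,0],
  [0,0,0,0,0,0,0],
  [0,0,0,0,0,0,0],
])

```text
clock: 17.17
tool_pos: [0.4784, -0.1876, 0.1477]
tcp_rot: [0.033, 0.997, -0.075, -0.003]
force: [0.4, -0.3, 0.9]
gripper_width: -0.0005
```

```bash
python3 - <<'E'
from path import *
print(sense()['force'],now()[0],pose(0,up=.01)[0],pose(0)[0])
rows([0]+list(np.arange(.1,1.86,.1)),cur=now())
E
```

```text
[ 0.37504607 -0.3197002   0.9488707 ] [ 0.4783653  -0.1876273   0.14766885] [ 0.47846117 -0.18855294  0.14754906] [ 0.47846117 -0.18855294  0.13754906]
0 cm [-0.02  0.06  1.01] rot [-0.001 -0.001  0.003]
0.1 cm [-0.    0.53  0.23] rot [0.037 0.    0.   ]
0.2 cm [0.   0.52 0.26] rot [ 0.037 -0.    -0.   ]
0.3 cm [-0.   0.5  0.3] rot [0.037 0.    0.   ]
0.4 cm [0.   0.48 0.33] rot [0.037 0.    0.   ]
0.5 cm [-0.    0.47  0.36] rot [0.037 0.    0.   ]
0.6 cm [-0.    0.45  0.39] rot [ 0.037 -0.    -0.   ]
0.7 cm [-0.    0.42  0.42] rot [ 0.037 -0.    -0.   ]
0.8 cm [0.   0.4  0.45] rot [ 0.037  0.    -0.   ]
0.9 cm [-0.    0.37  0.47] rot [0.037 0.    0.   ]
1.0 cm [0.   0.35 0.5 ] rot [ 0.037  0.    -0.   ]
1.1 cm [0.   0.32 0.52] rot [ 0.037  0.    -0.   ]
1.2 cm [0.   0.29 0.54] rot [0.037 0.    0.   ]
1.3 cm [-0.    0.26  0.56] rot [ 0.037 -0.     0.   ]
1.4 cm [0.   0.22 0.57] rot [ 0.037  0.    -0.   ]
1.5 cm [-0.    0.19  0.59] rot [0.037 0.    0.   ]
1.6 cm [0.   0.15 0.6 ] rot [ 0.037 -0.    -0.   ]
1.7 cm [-0.    0.12  0.61] rot [ 0.037  0.    -0.   ]
1.8 cm [-0.    0.08  0.62] rot [ 0.037  0.    -0.   ]
```

>>> step_arm([
  [0,0.05,0.5,0,0,0.003,0],
  [0,0,0.3,0,0,0,0],
  [0,0,0.2,0,0,0,0],
  [0,0.27,0.12,0.018,0,0,0],
  [0,0.27,0.12,0.018,0,0,0],
  [0,0,0,0,0,0,0],
  [0,0,0,0,0,0,0],
])

```text
clock: 17.75
tool_pos: [0.4802, -0.1818, 0.1376]
tcp_rot: [0.036, 0.995, -0.093, -0.001]
force: [0.1, 14.1, 21.2]
gripper_width: 0.0005
```

```bash
python3 - <<'E'
from path import *
print(sense()['force'],now()[0],pose(.1)[0])
snap('top','top12'); snap('scene','scene12')
a=cv2.resize(cv2.imread('pics/top12.png')[170:280,190:340],None,fx=5,fy=5,interpolation=cv2.INTER_CUBIC);cv2.imwrite('pics/t12c.png',a)
a=cv2.resize(cv2.imread('pics/scene12.png')[170:300,220:370],None,fx=4,fy=4,interpolation=cv2.INTER_CUBIC);cv2.imwrite('pics/s12c.png',a)
E
```

```text
[ 0.07441181 14.11009062 21.22757014] [ 0.48016621 -0.18180738  0.13764319] [ 0.47879828 -0.18367891  0.13450351]
```

View pics/t12c.png

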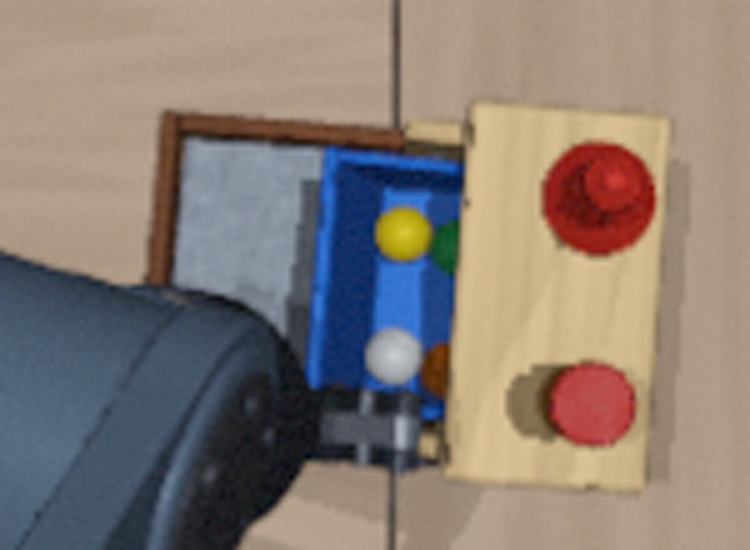

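View pics/s12c.png

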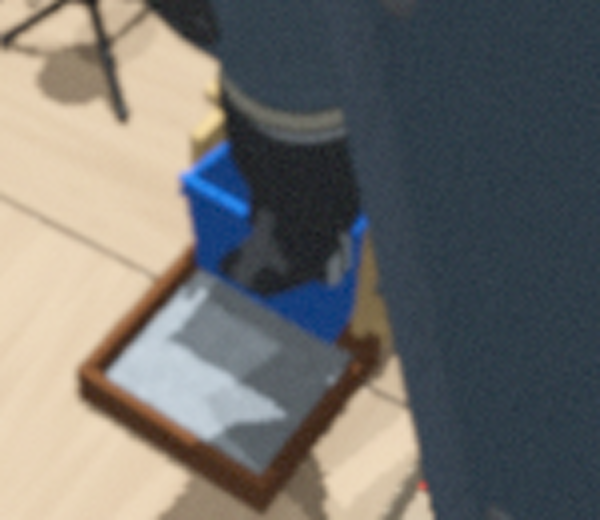

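The cup has started to tip (rim edge now at crop x≈322) but the force is already 25 N, because I'm pushing too much downward and too little forward. Computing the actual angle and contact point.

```bash
cat >> path.py <<'E'
def pose2(th,d=.006,gap=0.,phi=None,yf=YF):
    """finger face touches rolled rim (th<.92) d in front of rear corner C; later C rides on side edge"""
    if phi is None: phi=.15+.37*th
    R2=np.array([[np.cos(th),-np.sin(th)],[np.sin(th),np.cos(th)]])
    a=np.array([np.sin(phi),-np.cos(phi)]); e=np.array([np.cos(phi),np.sin(phi)])
    rc=R2@np.array([-.028,.052]); u=R2@np.array([.910,-.414])
    n=-a if phi>th-.427 else R2@np.array([.414,.910])
    ee=e if phi>th-.427 else u
    C=rc+.003*n+d*ee+gap*n+[0,.092]
    tcp=C-HT*e-TIP*a
    w3=lambda v:np.r_[SX*v[0],v[1]]
    zz=w3(a); yy=-w3(e)
    return st(tcp[0],yf,tcp[1]), Ro.from_matrix(np.c_[np.cross(yy,zz),yy,zz])
def rows2(seq,cur):
    p,R=cur
    for th,kw in seq:
        q,Q=pose2(th,**kw); d=R.inv().apply(q-p)*100; r=(R.inv()*Q).as_rotvec()
        print(round(th,2),kw,'cm',d.round(2),'rot',r.round(3),tostand(q).round(4)); p,R=q,Q
def Cnow():
    p,R=now(); M=R.as_matrix(); return tostand(p+TIP*M[:,2]-HT*M[:,1])
E
python3 - <<'E'
from path import *
f=lambda L:np.array(L)/5+[190,170]
for zz in (.147,.151): print(tostand(onplane('top',f([[323,150],[312,385]]),zz)).round(4))
for th in (0,.05,.1,.15,.2,.25): 
    r=np.array([[np.cos(th),-np.sin(th)],[np.sin(th),np.cos(th)]])@[-.028,.052]; print(th,'rim left edge',r[0]-.003,'z top',r[1]+.003+.092)
print('C',Cnow(), 'tip centre z', (now()[0]+TIP*now()[1].as_matrix()[:,2]))
for th in (.1,.15,.2): print(th,tostand(pose2(th)[0]),tostand(now()[0]))
E
```

```text
[[-0.04    0.0444  0.147 ]
 [-0.0372 -0.0375  0.147 ]]
[[-0.0398  0.0441  0.151 ]
 [-0.037  -0.0375  0.151 ]]
0 rim left edge -0.031 z top 0.147
0.05 rim left edge -0.03356392409313433 z top 0.14553559680095923
0.1 rim left edge -0.03605145429341979 z top 0.14394488092834615
0.15 rim left edge -0.038456373070836346 z top 0.1422318283434134
0.2 rim left edge -0.04077266938089795 z top 0.14040072078548285
0.25 rim left edge -0.04299455368913325 z top 0.13845613506982687
C [-0.03046341 -0.0478057   0.14551703] tip centre z [ 0.48022937 -0.18089804  0.14311598]
0.1 [-0.03946333 -0.04899837  0.13718708] [-0.04222359 -0.04773765  0.13771068]
0.15 [-0.04179756 -0.04899837  0.13535603] [-0.04222359 -0.04773765  0.13771068]
0.2 [-0.04404099 -0.04899837  0.13340826] [-0.04222359 -0.04773765  0.13771068]
```

```bash
cat >> path.py <<'E'
def ph(th): return .187 if th<.5 else .187+.48*(th-.5)
E
python3 - <<'E'
from path import *
seq=[(th,dict(gap=.002,phi=ph(th))) for th in [.16,.2]+list(np.arange(.3,1.86,.1))]
rows2(seq,pose(.1))
E
```

```text
0.16 {'gap': 0.002, 'phi': 0.187} cm [-0.    0.18 -0.3 ] rot [0. 0. 0.] [-0.0427 -0.049   0.1371]
0.2 {'gap': 0.002, 'phi': 0.187} cm [0.   0.21 0.11] rot [0. 0. 0.] [-0.0446 -0.049   0.1356]
0.3 {'gap': 0.002, 'phi': 0.187} cm [0.   0.5  0.31] rot [0. 0. 0.] [-0.0489 -0.049   0.1316]
0.4 {'gap': 0.002, 'phi': 0.187} cm [-0.    0.47  0.36] rot [0. 0. 0.] [-0.0528 -0.049   0.1272]
0.5 {'gap': 0.002, 'phi': np.float64(0.187)} cm [0.   0.43 0.41] rot [0. 0. 0.] [-0.0563 -0.049   0.1224]
0.6 {'gap': 0.002, 'phi': np.float64(0.23500000000000004)} cm [0.   0.38 0.48] rot [ 0.048 -0.    -0.   ] [-0.0592 -0.049   0.117 ]
0.7 {'gap': 0.002, 'phi': np.float64(0.2830000000000001)} cm [-0.    0.36  0.5 ] rot [0.048 0.    0.   ] [-0.0615 -0.049   0.1113]
0.8 {'gap': 0.002, 'phi': np.float64(0.3310000000000001)} cm [0.   0.36 0.49] rot [ 0.048  0.    -0.   ] [-0.0636 -0.049   0.1056]
0.9 {'gap': 0.002, 'phi': np.float64(0.37900000000000006)} cm [0.   0.34 0.51] rot [ 0.048 -0.     0.   ] [-0.0651 -0.049   0.0997]
1.0 {'gap': 0.002, 'phi': np.float64(0.4270000000000001)} cm [0.   0.32 0.53] rot [ 0
[... 403 characters left out ...]
   -0.   ] [-0.0655 -0.049   0.0751]
1.4 {'gap': 0.002, 'phi': np.float64(0.6190000000000002)} cm [-0.    0.21  0.59] rot [ 0.048 -0.     0.   ] [-0.0642 -0.049   0.069 ]
1.5 {'gap': 0.002, 'phi': np.float64(0.6670000000000003)} cm [-0.    0.19  0.6 ] rot [ 0.048  0.    -0.   ] [-0.0622 -0.049   0.063 ]
1.6 {'gap': 0.002, 'phi': np.float64(0.7150000000000003)} cm [0.   0.16 0.61] rot [ 0.048  0.    -0.   ] [-0.0597 -0.049   0.0573]
1.7 {'gap': 0.002, 'phi': np.float64(0.7630000000000001)} cm [-0.    0.13  0.62] rot [ 0.048 -0.    -0.   ] [-0.0566 -0.049   0.0518]
1.8 {'gap': 0.002, 'phi': np.float64(0.8110000000000002)} cm [-0.    0.1   0.63] rot [0.048 0.    0.   ] [-0.053  -0.049   0.0466]
```

>>> step_arm([
  [0,0.1,-0.25,0,0,0,0],
  [0,0.1,0,0,0,0,0],
  [0,0,0,0,0,0,0],
])

```text
clock: 18.1
tool_pos: [0.4802, -0.1816, 0.1384]
tcp_rot: [0.035, 0.995, -0.094, -0.001]
force: [0.1, 5.5, 10.1]
gripper_width: 0.0002
```

>>> step_arm([
  [0,0.1,0.05,0,0,0,0],
  [0,0.1,0.05,0,0,0,0],
  [0,0,0,0,0,0,0],
])

```text
clock: 18.35
tool_pos: [0.4803, -0.1796, 0.1369]
tcp_rot: [0.036, 0.995, -0.094, -0.001]
force: [1.0, 7.7, 9.8]
gripper_width: 0.0
```

>>> step_arm([
  [0,0.17,0.1,0,0,0,0],
  [0,0.17,0.1,0,0,0,0],
  [0,0.16,0.1,0,0,0,0],
  [0,0,0,0,0,0,0],
])

```text
clock: 18.68
tool_pos: [0.4806, -0.1749, 0.1328]
tcp_rot: [0.036, 0.995, -0.093, -0.002]
force: [0.9, 7.8, 9.3]
gripper_width: -0.0
```

>>> step_arm([
  [0,0.24,0.17,0,0,0,0],
  [0,0.24,0.17,0,0,0,0],
  [0,0.22,0.19,0,0,0,0],
  [0,0.22,0.19,0,0,0,0],
  [0,0,0,0,0,0,0],
])

```text
clock: 19.1
tool_pos: [0.4811, -0.1667, 0.1235]
tcp_rot: [0.036, 0.995, -0.093, -0.002]
force: [1.3, 8.6, 7.0]
gripper_width: -0.0003
```

```bash
python3 - <<'E'
from path import *
print(sense()['force'],tostand(now()[0]),tostand(pose2(.5,gap=.002,phi=.187)[0]))
snap('top','top13'); snap('scene','scene13')
a=cv2.resize(cv2.imread('pics/top13.png')[170:280,190:340],None,fx=4,fy=4,interpolation=cv2.INTER_CUBIC)
b=cv2.resize(cv2.imread('pics/scene13.png')[170:300,220:370],None,fx=3.4,fy=3.4,interpolation=cv2.INTER_CUBIC)[:440];cv2.imwrite('pics/s13c.png',np.hstack([a,b[:,:200]]))
cv2.imwrite('pics/s13b.png',b)
E
```

```text
[1.29254833 8.62326003 7.04200046] [-0.0574505  -0.04790281  0.12351082] [-0.05628558 -0.04899837  0.12241771]
```

View pics/s13c.png

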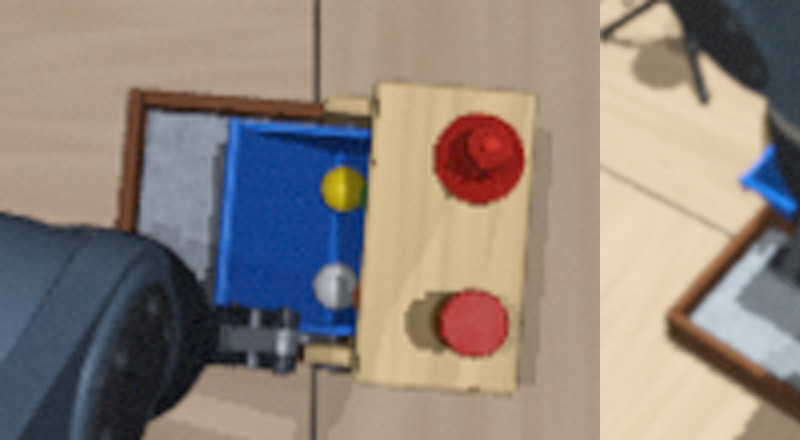

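View pics/s13b.png

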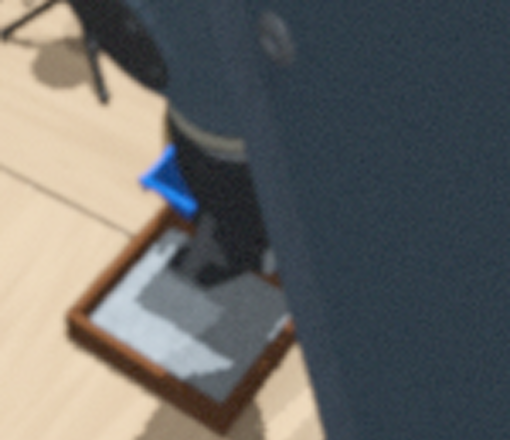

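The cup is at about 0.5 rad, tray and shelf objects are undisturbed, and the force is 11 N. The reaction points near the pivot, so I'll shift the path slightly outward and continue.

>>> step_arm([
  [0,0.27,0.14,0.024,0,0,0],
  [0,0.22,0.2,0.024,0,0,0],
  [0,0.18,0.25,0.024,0,0,0],
  [0,0.18,0.25,0.024,0,0,0],
  [0,0,0,0,0,0,0],
])

```text
clock: 19.62
tool_pos: [0.4812, -0.1607, 0.1128]
tcp_rot: [0.034, 0.989, -0.141, -0.004]
force: [0.2, 4.5, 2.7]
gripper_width: -0.0
```

>>> step_arm([
  [0,0.18,0.25,0.024,0,0,0],
  [0,0.18,0.25,0.024,0,0,0],
  [0,0.17,0.25,0.024,0,0,0],
  [0,0.17,0.25,0.024,0,0,0],
  [0,0,0,0,0,0,0],
])

```text
clock: 20.03
tool_pos: [0.4812, -0.1573, 0.1007]
tcp_rot: [0.034, 0.981, -0.188, -0.006]
force: [0.8, 4.1, 2.4]
gripper_width: 0.0002
```

```bash
python3 - <<'E'
from path import *
print(sense()['force'],tostand(now()[0]),tostand(pose2(.9,gap=.002,phi=ph(.9))[0]))
snap('top','top14')
a=cv2.resize(cv2.imread('pics/top14.png')[170:280,190:340],None,fx=4,fy=4,interpolation=cv2.INTER_CUBIC)
cv2.imwrite('pics/s14c.png',a)
E
```

```text
[0.79966761 4.11674411 2.42788228] [-0.06683144 -0.04845809  0.10074388] [-0.06511605 -0.04899837  0.09965368]
```

View pics/s14c.png

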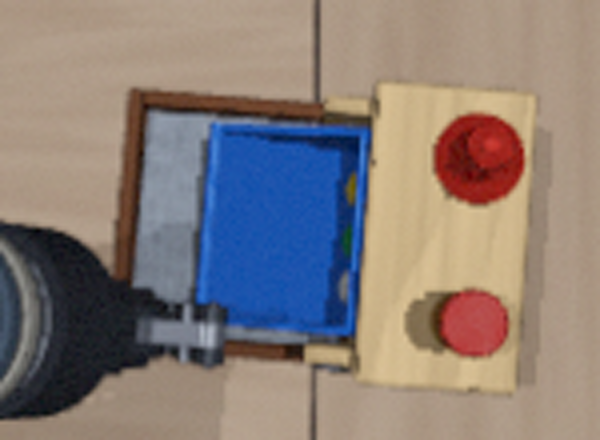

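Tipped to about 0.9 rad with only 5 N on the finger; the cup's mouth edge is at crop (205,130)-(200,320). Continuing.

>>> step_arm([
  [0,0.16,0.26,0.024,0,0,0],
  [0,0.16,0.26,0.024,0,0,0],
  [0,0.15,0.27,0.024,0,0,0],
  [0,0.15,0.27,0.024,0,0,0],
  [0,0.14,0.28,0.024,0,0,0],
  [0,0.14,0.28,0.024,0,0,0],
  [0,0,0,0,0,0,0],
])

```text
clock: 20.67
tool_pos: [0.4812, -0.1573, 0.0822]
tcp_rot: [0.033, 0.965, -0.259, -0.009]
force: [1.1, 1.6, 1.2]
gripper_width: 0.0
```

>>> step_arm([
  [0,0.12,0.29,0.024,0,0,0],
  [0,0.12,0.29,0.024,0,0,0],
  [0,0.11,0.3,0.024,0,0,0],
  [0,0.11,0.3,0.024,0,0,0],
  [0,0,0,0,0,0,0],
])

```text
clock: 21.08
tool_pos: [0.4809, -0.16, 0.0698]
tcp_rot: [0.033, 0.952, -0.305, -0.011]
force: [-0.1, 2.0, 1.2]
gripper_width: 0.0005
```

```bash
python3 - <<'E'
from path import *
print(sense()['force'],tostand(now()[0]),tostand(pose2(1.4,gap=.002,phi=ph(1.4))[0]))
snap('top','top15')
a=cv2.resize(cv2.imread('pics/top15.png')[170:280,190:340],None,fx=4,fy=4,interpolation=cv2.INTER_CUBIC)
cv2.imwrite('pics/s15c.png',a)
E
```

```text
[-0.07871283  1.98568057  1.21725872] [-0.06408891 -0.04851139  0.06984742] [-0.06415317 -0.04899837  0.06899489]
```

View pics/s15c.png

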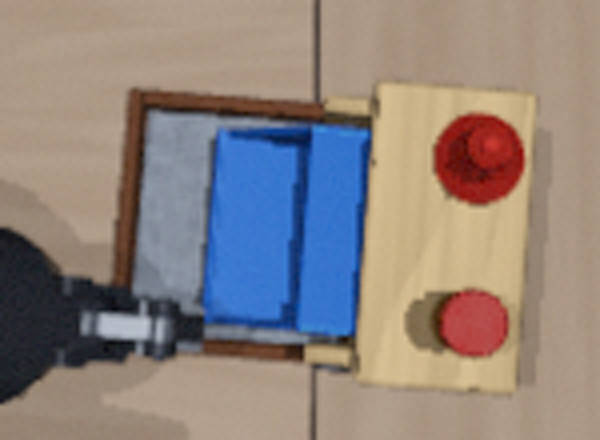

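>>> step_arm([
  [0,0.1,0.3,0.024,0,0,0],
  [0,0.1,0.3,0.024,0,0,0],
  [0,0.08,0.3,0.024,0,0,0],
  [0,0.08,0.3,0.024,0,0,0],
  [0,0,0,0,0,0,0],
])

```text
clock: 21.55
tool_pos: [0.4805, -0.1648, 0.0584]
tcp_rot: [0.033, 0.936, -0.35, -0.013]
force: [1.3, 0.4, 1.6]
gripper_width: 0.0002
```

>>> step_arm([
  [0,0.07,0.31,0.024,0,0,0],
  [0,0.07,0.31,0.024,0,0,0],
  [0,0.05,0.15,0.012,0,0,0],
  [0,0,0,0,0,0,0],
  [0,0,0,0,0,0,0],
])

```text
clock: 21.97
tool_pos: [0.4802, -0.1685, 0.0518]
tcp_rot: [0.033, 0.925, -0.378, -0.013]
force: [-0.3, 0.3, 1.6]
gripper_width: 0.0004
```

```bash
python3 - <<'E'
from path import *
print(sense()['force'],tostand(now()[0]),tostand(pose2(1.7,gap=.002,phi=ph(1.7))[0]),tostand(pose2(1.8,gap=.002,phi=ph(1.8))[0]))
snap('top','top16')
a=cv2.resize(cv2.imread('pics/top16.png')[170:280,190:340],None,fx=4,fy=4,interpolation=cv2.INTER_CUBIC)
cv2.imwrite('pics/s16c.png',a)
E
```

```text
[-0.31327422  0.25644092  1.59098793] [-0.05557572 -0.04867144  0.05183803] [-0.05657097 -0.04899837  0.05177509] [-0.05296615 -0.04899837  0.04656848]
```

View pics/s16c.png

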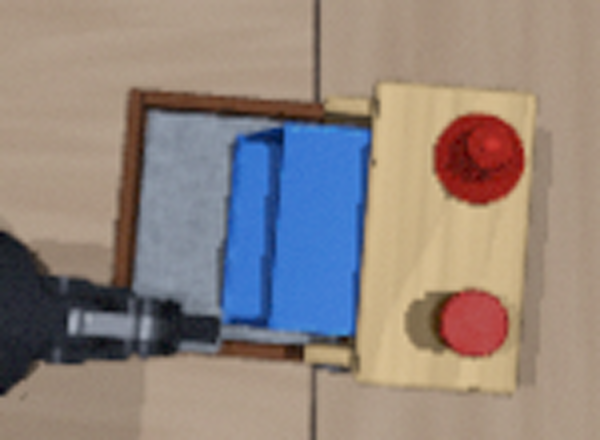

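>>> step_arm([
  [0,0.05,0.25,0.018,0,0,0],
  [0,0.05,0.25,0.018,0,0,0],
  [0,0,0,0,0,0,0],
])

```text
clock: 22.27
tool_pos: [0.4797, -0.171, 0.0467]
tcp_rot: [0.032, 0.918, -0.395, -0.014]
force: [-1.1, 1.1, 0.7]
gripper_width: 0.0001
```

>>> step_arm([
  [0,0.03,0.2,0,0,0,0],
  [0,0,0,0,0,0,0],
])

```text
clock: 22.43
tool_pos: [0.4796, -0.1723, 0.0453]
tcp_rot: [0.032, 0.918, -0.395, -0.014]
force: [0.1, 1.2, 1.1]
gripper_width: 0.0003
```

>>> step_arm([
  [0,0.03,0.15,0,0,0,0],
  [0,0,0,0,0,0,0],
])

```text
clock: 22.6
tool_pos: [0.4796, -0.1732, 0.0442]
tcp_rot: [0.033, 0.918, -0.395, -0.014]
force: [0.5, 1.6, -0.8]
gripper_width: 0.0
```

```bash
python3 - <<'E'
from path import *
print(sense()['force'],tostand(now()[0]),tostand(pose2(1.8,gap=.002,phi=ph(1.8))[0]))
snap('top','top17'); snap('scene','scene17')
a=cv2.resize(cv2.imread('pics/top17.png')[170:280,190:340],None,fx=4,fy=4,interpolation=cv2.INTER_CUBIC)
cv2.imwrite('pics/s17c.png',a)
E
```

```text
[ 0.51937592  1.62313915 -0.80528429] [-0.05087037 -0.04891645  0.04422213] [-0.05296615 -0.04899837  0.04656848]
```

View pics/s17c.png

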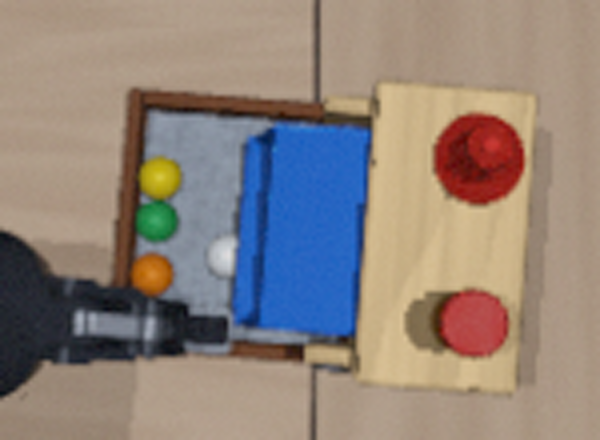

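View pics/scene17.png

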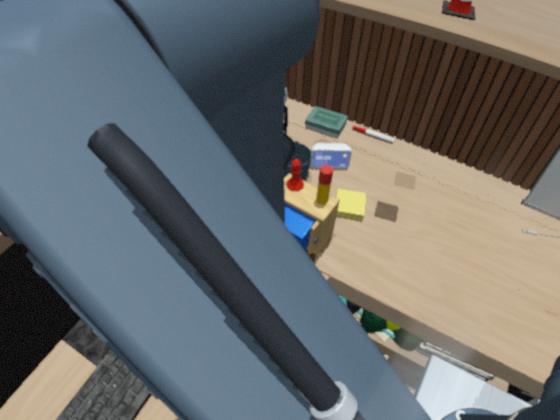

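The marbles are pouring: yellow (160,177), green (157,220) and orange (152,273) lie in the tray, and white (222,257) is coming out. I'll nudge gently until the end stop and wait there.

>>> step_arm([
  [0,0.02,0.15,0,0,0,0],
  [0,0,0,0,0,0,0],
  [0,0,0,0,0,0,0],
])

```text
clock: 22.95
tool_pos: [0.4796, -0.1741, 0.0432]
tcp_rot: [0.033, 0.918, -0.395, -0.014]
force: [-0.8, 1.4, 0.2]
gripper_width: 0.0
```

>>> step_arm([
  [0,0.02,0.1,0,0,0,0],
  [0,0,0,0,0,0,0],
  [0,0,0,0,0,0,0],
  [0,0,0,0,0,0,0],
])

```text
clock: 23.28
tool_pos: [0.4795, -0.1748, 0.0425]
tcp_rot: [0.033, 0.918, -0.395, -0.014]
force: [-0.4, 0.7, -0.0]
gripper_width: 0.0002
```

```bash
python3 - <<'E'
from path import *
print(sense()['force'],tostand(now()[0]))
snap('top','top18')
a=cv2.resize(cv2.imread('pics/top18.png')[170:280,190:340],None,fx=4,fy=4,interpolation=cv2.INTER_CUBIC)
cv2.imwrite('pics/s18c.png',a)
E
```

```text
[-0.35565229  0.71936157 -0.0326867 ] [-0.04932355 -0.04886675  0.04247372]
```

View pics/s18c.png

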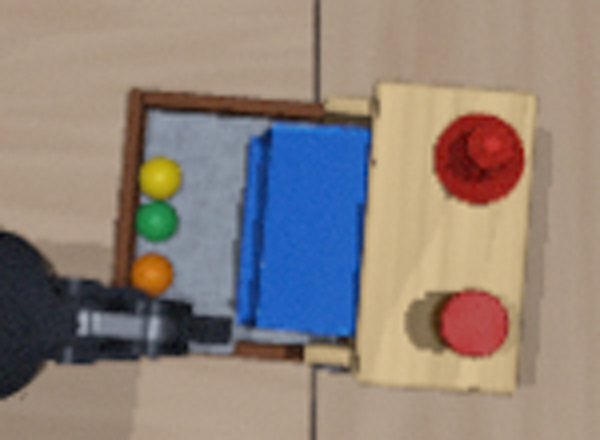

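>>> step_arm([
  [0,0.02,0.15,0,0,0,0],
  [0,0,0,0,0,0,0],
  [0,0,0,0,0,0,0],
])

```text
clock: 23.58
tool_pos: [0.4795, -0.1754, 0.0416]
tcp_rot: [0.032, 0.918, -0.395, -0.014]
force: [-0.2, 4.5, 3.8]
gripper_width: -0.0006
```

>>> step_arm([
  [0,0.02,0.15,0,0,0,0],
  [0,0,0,0,0,0,0],
  [0,0,0,0,0,0,0],
])

```text
clock: 23.83
tool_pos: [0.4797, -0.1755, 0.0398]
tcp_rot: [0.032, 0.919, -0.394, -0.013]
force: [-0.6, 8.0, 3.7]
gripper_width: -0.0001
```

```bash
python3 - <<'E'
from path import *
print(sense()['force'],tostand(now()[0]))
snap('top','top19')
a=cv2.resize(cv2.imread('pics/top19.png')[170:280,190:340],None,fx=4,fy=4,interpolation=cv2.INTER_CUBIC)
cv2.imwrite('pics/s19c.png',a)
f=lambda L:np.array(L)/4+[190,170]
print(tostand(onplane('top',f([[249,140],[239,320]]),.05)))
for th in (1.6,1.7,1.75,1.8,1.85): 
    r=np.array([[np.cos(th),-np.sin(th)],[np.sin(th),np.cos(th)]])@[-.028,.052]; print(th,r[0]-.003,r[1]+.092)
E
```

```text
[-0.57623469  7.97433911  3.71529256] [-0.04858498 -0.04866384  0.03982846]
[[-0.04862954  0.04340394  0.05      ]
 [-0.04638285 -0.04420158  0.05      ]]
1.6 -0.05416024073372218 0.06249356395517083
1.7 -0.050958924303253675 0.0575334716039636
1.75 -0.04917637967925894 0.05517959859375617
1.8 -0.047278418154259705 0.05291775741137
1.85 -0.045269783643629234 0.05075360148181693
```

View pics/s19c.png

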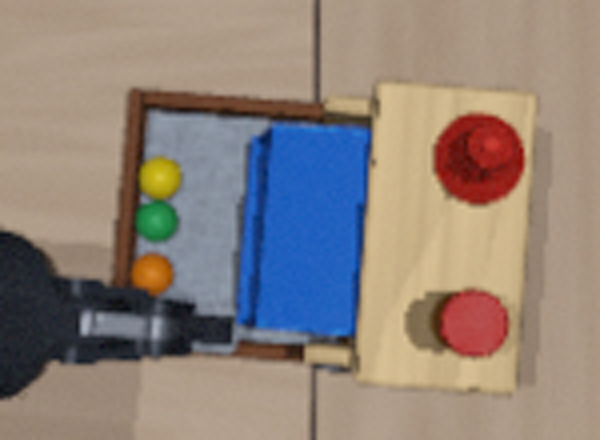

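The force rises to 9 N with no further motion, so the end stop is reached at about 1.8 rad. The finger has slid close to the rim's tip, so I'll shift it back up along the edge by about 3 mm before easing back.

>>> step_arm([
  [0,-0.08,-0.12,0,0,0,0],
  [0,-0.08,-0.12,0,0,0,0],
  [0,0,0,0,0,0,0],
  [0,0,0,0,0,0,0],
])

```text
clock: 24.22
tool_pos: [0.4797, -0.1759, 0.0429]
tcp_rot: [0.033, 0.918, -0.395, -0.014]
force: [0.2, 4.8, 0.3]
gripper_width: 0.0002
```

```bash
python3 - <<'E'
from path import *
print(sense()['force'],tostand(now()[0]),Cnow())
snap('top','top20')
a=cv2.resize(cv2.imread('pics/top20.png')[170:280,190:340],None,fx=4,fy=4,interpolation=cv2.INTER_CUBIC)
cv2.imwrite('pics/s20c.png',a)
for th in (1.7,1.75,1.8,1.85): 
    r=np.array([[np.cos(th),-np.sin(th)],[np.sin(th),np.cos(th)]])@[-.028,.055]; print(th,r+[0,.092])
rows2([(th,dict(gap=.001,phi=ph(th),d=.006)) for th in (1.8,1.7,1.6,1.5,1.4,1.3,1.2,1.1,1,.9,.8,.7,.6,.5,.4,.3,.2,.1,0)],now())
E
```

```text
[0.19512809 4.79037939 0.25757336] [-0.04820469 -0.04863041  0.04290257] [-0.04324759 -0.04864703  0.05611908]
1.7 [-0.05093392  0.05714694]
1.75 [-0.04912834  0.05464486]
1.8 [-0.04719996  0.05223615]
1.85 [-0.04515361  0.04992683]
1.8 {'gap': 0.001, 'phi': 0.8109999999999999, 'd': 0.006} cm [ 0.04  0.01 -0.51] rot [-0.001 -0.001 -0.001] [-0.052  -0.049   0.0464]
1.7 {'gap': 0.001, 'phi': 0.7629999999999999, 'd': 0.006} cm [-0.   -0.12 -0.62] rot [-0.048  0.     0.   ] [-0.0556 -0.049   0.0515]
1.6 {'gap': 0.001, 'phi': 0.7150000000000001, 'd': 0.006} cm [-0.   -0.15 -0.61] rot [-0.048 -0.     0.   ] [-0.0587 -0.049   0.0569]
1.5 {'gap': 0.001, 'phi': 0.667, 'd': 0.006} cm [ 0.   -0.18 -0.6 ] rot [-0.048  0.     0.   ] [-0.0613 -0.049   0.0626]
1.4 {'gap': 0.001, 'phi': 0.619, 'd': 0.006} cm [ 0.   -0.2  -0.59] rot [-0.048 -0.    -0.   ] [-0.0633 -0.049   0.0684]
1.3 {'gap': 0.001, 'phi': 0.571, 'd': 0.006} cm [ 0.   -0.23 -0.57] rot [-0.048  0.    -0.   ] [-0.0648 -0.049   0.0744]
1.2 {'gap': 0.001, 'phi': 0.5229999999999999, 'd': 0.006} cm [-0.   -0.26 -0.56] rot [-0.048  0.     0
[... 733 characters left out ...]
   -0.   ] [-0.0589 -0.049   0.116 ]
0.5 {'gap': 0.001, 'phi': 0.187, 'd': 0.006} cm [-0.   -0.4  -0.46] rot [-0.048  0.     0.   ] [-0.0561 -0.049   0.1214]
0.4 {'gap': 0.001, 'phi': 0.187, 'd': 0.006} cm [ 0.   -0.43 -0.41] rot [0. 0. 0.] [-0.0526 -0.049   0.1262]
0.3 {'gap': 0.001, 'phi': 0.187, 'd': 0.006} cm [-0.   -0.47 -0.36] rot [0. 0. 0.] [-0.0487 -0.049   0.1306]
0.2 {'gap': 0.001, 'phi': 0.187, 'd': 0.006} cm [ 0.   -0.5  -0.31] rot [0. 0. 0.] [-0.0444 -0.049   0.1346]
0.1 {'gap': 0.001, 'phi': 0.187, 'd': 0.006} cm [ 0.   -0.53 -0.26] rot [0. 0. 0.] [-0.0396 -0.049   0.1382]
0 {'gap': 0.001, 'phi': 0.187, 'd': 0.006} cm [-0.   -0.55 -0.21] rot [0. 0. 0.] [-0.0346 -0.049   0.1412]
```

View pics/s20c.png

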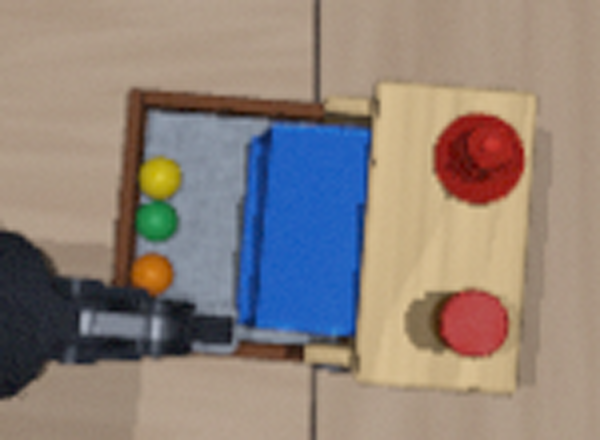

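```bash
python3 - <<'E'
from path import *
p,d,W,hsv=tray('top17')
for v in range(228,242,2): print(v,[(u,round(float(W[v,u,2]),3),p[v,u].tolist()) for u in range(240,252,3)])
E
```

```text
228 [(240, 0.007, [130, 138, 152]), (243, 0.011, [134, 142, 156]), (246, 0.007, [131, 138, 147]), (249, 0.009, [68, 80, 107])]
230 [(240, 0.009, [137, 146, 160]), (243, 0.023, [150, 155, 158]), (246, 0.026, [183, 187, 192]), (249, 0.055, [108, 122, 153])]
232 [(240, 0.01, [139, 147, 161]), (243, 0.029, [179, 183, 189]), (246, 0.027, [205, 207, 211]), (249, 0.055, [72, 94, 150])]
234 [(240, 0.008, [138, 148, 162]), (243, 0.025, [182, 186, 191]), (246, 0.03, [213, 213, 214]), (249, 0.05, [69, 95, 166])]
236 [(240, 0.008, [137, 147, 158]), (243, 0.027, [165, 169, 173]), (246, 0.029, [190, 195, 200]), (249, 0.057, [54, 93, 173])]
238 [(240, 0.009, [139, 148, 160]), (243, 0.021, [115, 121, 128]), (246, 0.026, [147, 151, 156]), (249, 0.052, [52, 97, 177])]
240 [(240, 0.01, [135, 142, 157]), (243, 0.009, [135, 144, 157]), (246, 0.01, [134, 143, 156]), (249, 0.053, [45, 100, 185])]
```

In the frame before last, white's top was at z≈0.03, so it sat on the tray floor and has since rolled under the cup. All four are in the tray. Easing back slowly.

>>> step_arm([
  [0,-0.02,-0.2,0,0,0,0],
  [0,-0.03,-0.25,-0.01,0,0,0],
  [0,-0.05,-0.3,-0.02,0,0,0],
  [0,-0.06,-0.31,-0.024,0,0,0],
  [0,-0.07,-0.31,-0.024,0,0,0],
  [0,-0.08,-0.3,-0.024,0,0,0],
  [0,0,0,0,0,0,0],
])

```text
clock: 24.85
tool_pos: [0.4804, -0.1671, 0.0583]
tcp_rot: [0.034, 0.937, -0.347, -0.012]
force: [0.5, 2.3, 0.6]
gripper_width: 0.0
```

```bash
python3 - <<'E'
from path import *
print(sense()['force'],tostand(now()[0]),Cnow())
snap('top','top21')
a=cv2.resize(cv2.imread('pics/top21.png')[170:280,190:340],None,fx=4,fy=4,interpolation=cv2.INTER_CUBIC)
cv2.imwrite('pics/s21c.png',a)
rows2([(th,dict(gap=.001,phi=ph(th),d=.006)) for th in (1.7,1.6,1.5,1.4)],now())
E
```

```text
[0.45236702 2.32891586 0.63766797] [-0.05697733 -0.04856837  0.05828146] [-0.05070642 -0.04861523  0.0709275 ]
1.7 {'gap': 0.001, 'phi': 0.7629999999999999, 'd': 0.006} cm [0.04 0.32 0.58] rot [ 0.052 -0.001 -0.003] [-0.0556 -0.049   0.0515]
1.6 {'gap': 0.001, 'phi': 0.7150000000000001, 'd': 0.006} cm [-0.   -0.15 -0.61] rot [-0.048 -0.     0.   ] [-0.0587 -0.049   0.0569]
1.5 {'gap': 0.001, 'phi': 0.667, 'd': 0.006} cm [ 0.   -0.18 -0.6 ] rot [-0.048  0.     0.   ] [-0.0613 -0.049   0.0626]
1.4 {'gap': 0.001, 'phi': 0.619, 'd': 0.006} cm [ 0.   -0.2  -0.59] rot [-0.048 -0.    -0.   ] [-0.0633 -0.049   0.0684]
```

View pics/s21c.png

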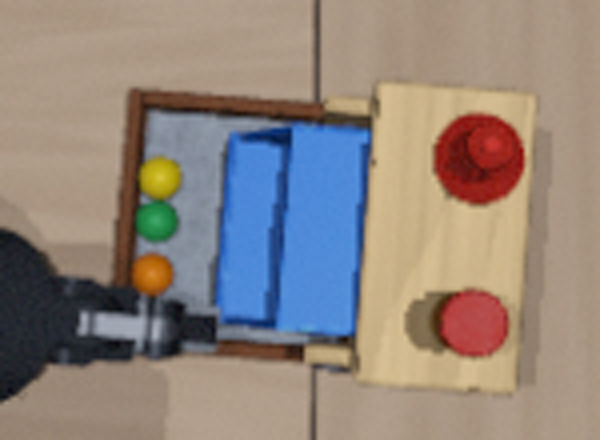

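>>> step_arm([
  [0,-0.07,-0.3,-0.024,0,0,0],
  [0,-0.07,-0.3,-0.024,0,0,0],
  [0,-0.08,-0.3,-0.024,0,0,0],
  [0,-0.08,-0.29,-0.024,0,0,0],
  [0,-0.1,-0.29,-0.024,0,0,0],
  [0,-0.1,-0.29,-0.024,0,0,0],
  [0,-0.12,-0.28,-0.024,0,0,0],
  [0,-0.12,-0.28,-0.024,0,0,0],
  [0,0,0,0,0,0,0],
])

```text
clock: 25.65
tool_pos: [0.4807, -0.1595, 0.0808]
tcp_rot: [0.035, 0.966, -0.256, -0.009]
force: [-0.4, 1.9, 1.9]
gripper_width: 0.0001
```

```bash
python3 - <<'E'
from path import *
print(sense()['force'],tostand(now()[0]),Cnow())
snap('top','top22')
a=cv2.resize(cv2.imread('pics/top22.png')[170:280,190:340],None,fx=4,fy=4,interpolation=cv2.INTER_CUBIC)
cv2.imwrite('pics/s22c.png',a)
rows2([(th,dict(gap=.001,phi=ph(th),d=.006)) for th in (1.2,1.1,1.0)],now())
E
```

```text
[-0.395801    1.8709758   1.91488566] [-0.06461504 -0.04881544  0.08076222] [-0.05604889 -0.04885694  0.09198126]
1.2 {'gap': 0.001, 'phi': 0.5229999999999999, 'd': 0.006} cm [ 0.01  0.07 -0.05] rot [ 0.004 -0.001 -0.003] [-0.0656 -0.049   0.0805]
1.1 {'gap': 0.001, 'phi': 0.47500000000000003, 'd': 0.006} cm [-0.   -0.28 -0.54] rot [-0.048 -0.    -0.   ] [-0.0659 -0.049   0.0867]
1.0 {'gap': 0.001, 'phi': 0.427, 'd': 0.006} cm [-0.   -0.31 -0.53] rot [-0.048  0.     0.   ] [-0.0656 -0.049   0.0928]
```

View pics/s22c.png

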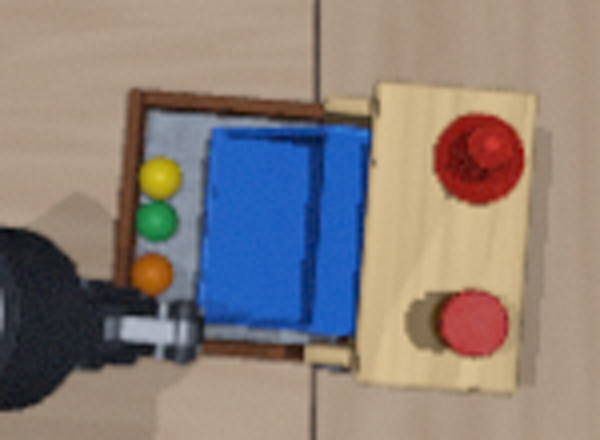

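>>> step_arm([
  [0,-0.13,-0.27,-0.024,0,0,0],
  [0,-0.13,-0.27,-0.024,0,0,0],
  [0,-0.15,-0.27,-0.024,0,0,0],
  [0,-0.15,-0.27,-0.024,0,0,0],
  [0,-0.16,-0.26,-0.024,0,0,0],
  [0,-0.16,-0.26,-0.024,0,0,0],
  [0,-0.17,-0.25,-0.024,0,0,0],
  [0,-0.17,-0.25,-0.024,0,0,0],
  [0,-0.18,-0.24,-0.024,0,0,0],
  [0,-0.18,-0.24,-0.024,0,0,0],
  [0,0,0,0,0,0,0],
])

```text
clock: 26.62
tool_pos: [0.48, -0.1634, 0.1099]
tcp_rot: [0.036, 0.99, -0.138, -0.005]
force: [0.4, 3.1, 2.3]
gripper_width: 0.0006
```

```bash
python3 - <<'E'
from path import *
print(sense()['force'],tostand(now()[0]),Cnow())
snap('top','top23')
a=cv2.resize(cv2.imread('pics/top23.png')[170:280,190:340],None,fx=4,fy=4,interpolation=cv2.INTER_CUBIC)
cv2.imwrite('pics/s23c.png',a)
rows2([(th,dict(gap=.001,phi=ph(th),d=.006)) for th in (.7,.6,.5,.4)],now())
E
```

```text
[0.35181748 3.0718971  2.3075257 ] [-0.06069881 -0.04917086  0.10994619] [-0.04970835 -0.04920355  0.11880366]
0.7 {'gap': 0.001, 'phi': 0.283, 'd': 0.006} cm [-0.02  0.01 -0.07] rot [ 0.004 -0.001 -0.003] [-0.0612 -0.049   0.1103]
0.6 {'gap': 0.001, 'phi': 0.235, 'd': 0.006} cm [ 0.   -0.38 -0.48] rot [-0.048  0.    -0.   ] [-0.0589 -0.049   0.116 ]
0.5 {'gap': 0.001, 'phi': 0.187, 'd': 0.006} cm [-0.   -0.4  -0.46] rot [-0.048  0.     0.   ] [-0.0561 -0.049   0.1214]
0.4 {'gap': 0.001, 'phi': 0.187, 'd': 0.006} cm [ 0.   -0.43 -0.41] rot [0. 0. 0.] [-0.0526 -0.049   0.1262]
```

View pics/s23c.png

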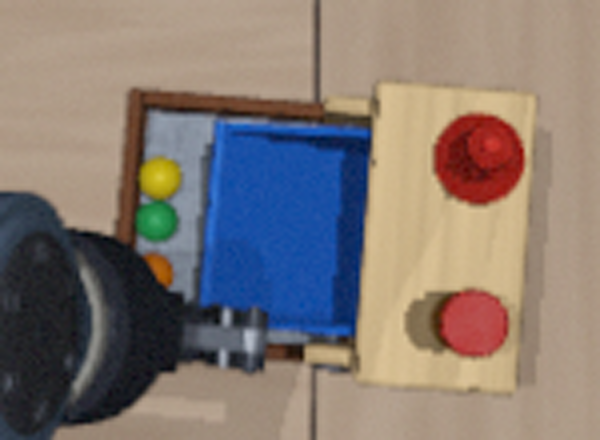

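>>> step_arm([
  [0,-0.19,-0.24,-0.024,0,0,0],
  [0,-0.19,-0.24,-0.024,0,0,0],
  [0,-0.2,-0.23,-0.024,0,0,0],
  [0,-0.2,-0.23,-0.024,0,0,0],
  [0,-0.2,-0.21,0,0,0,0],
  [0,-0.2,-0.21,0,0,0,0],
  [0,-0.22,-0.18,0,0,0,0],
  [0,-0.22,-0.18,0,0,0,0],
  [0,0,0,0,0,0,0],
])

```text
clock: 27.42
tool_pos: [0.4795, -0.1755, 0.1302]
tcp_rot: [0.035, 0.995, -0.091, -0.003]
force: [-1.8, 0.0, 0.6]
gripper_width: 0.0001
```

```bash
python3 - <<'E'
from path import *
print(sense()['force'],tostand(now()[0]),Cnow())
rows2([(th,dict(gap=.001,phi=ph(th),d=.006)) for th in (.3,.2,.1,.0)],now())
snap('top','top24')
a=cv2.resize(cv2.imread('pics/top24.png')[170:280,190:340],None,fx=4,fy=4,interpolation=cv2.INTER_CUBIC)
cv2.imwrite('pics/s24c.png',a)
E
```

```text
[-1.83718959  0.01790619  0.55355286] [-0.04862344 -0.04883985  0.13019044] [-0.03684092 -0.04885773  0.13796329]
0.3 {'gap': 0.001, 'phi': 0.187, 'd': 0.006} cm [ 0.02  0.   -0.04] rot [ 0.004 -0.    -0.001] [-0.0487 -0.049   0.1306]
0.2 {'gap': 0.001, 'phi': 0.187, 'd': 0.006} cm [ 0.   -0.5  -0.31] rot [0. 0. 0.] [-0.0444 -0.049   0.1346]
0.1 {'gap': 0.001, 'phi': 0.187, 'd': 0.006} cm [ 0.   -0.53 -0.26] rot [0. 0. 0.] [-0.0396 -0.049   0.1382]
0.0 {'gap': 0.001, 'phi': 0.187, 'd': 0.006} cm [-0.   -0.55 -0.21] rot [0. 0. 0.] [-0.0346 -0.049   0.1412]
```

View pics/s24c.png

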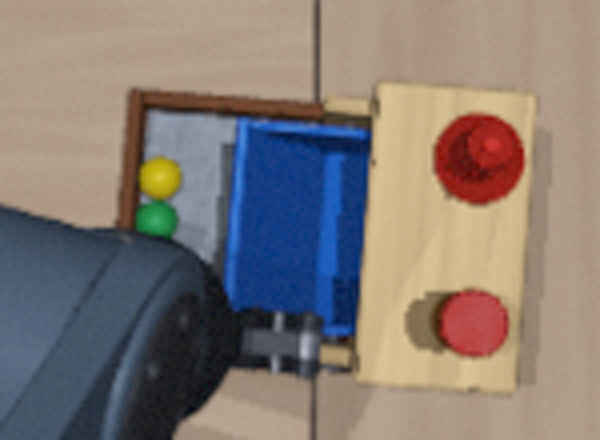

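>>> step_arm([
  [0,-0.16,-0.1,0,0,0,0],
  [0,-0.16,-0.1,0,0,0,0],
  [0,-0.16,-0.1,0,0,0,0],
  [0,-0.16,-0.1,0,0,0,0],
  [0,-0.16,-0.09,0,0,0,0],
  [0,-0.16,-0.09,0,0,0,0],
  [0,-0.16,-0.09,0,0,0,0],
  [0,0,0,0,0,0,0],
])

```text
clock: 28.13
tool_pos: [0.4788, -0.1853, 0.1389]
tcp_rot: [0.035, 0.995, -0.091, -0.003]
force: [-0.8, 1.4, 3.0]
gripper_width: 0.0001
```

>>> step_arm([
  [0,-0.1,-0.12,0,0,0,0],
  [0,-0.1,-0.12,0,0,0,0],
  [0,0,-0.15,0,0,0,0],
  [0,0,-0.15,0,0,0,0],
  [0,0,-0.15,0,0,0,0],
  [0,0,-0.15,0,0,0,0],
  [0,0,0,0,0,0,0],
])

```text
clock: 28.72
tool_pos: [0.479, -0.1854, 0.1475]
tcp_rot: [0.035, 0.995, -0.091, -0.003]
force: [-0.8, -0.1, 0.1]
gripper_width: 0.0
```

```bash
python3 - <<'E'
from path import *
print(sense()['force'],tostand(now()[0]),Cnow())
snap('top','top25')
a=cv2.resize(cv2.imread('pics/top25.png')[170:280,190:340],None,fx=4,fy=4,interpolation=cv2.INTER_CUBIC)
cv2.imwrite('pics/s25c.png',a)
E
```

```text
[-0.78258862 -0.0866867   0.07453864] [-0.03867848 -0.04865913  0.14752793] [-0.0268909  -0.04868373  0.1552931 ]
```

View pics/s25c.png

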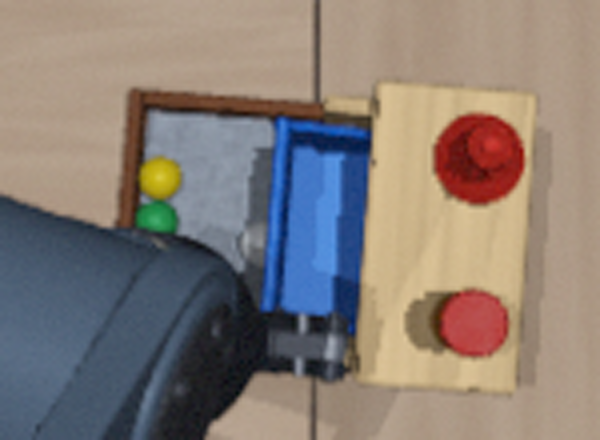

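The cup is upright on its stop, the contact force is zero, and the white marble shows in the tray at (252,240). Retreating.

>>> step_arm([
  [0,0,-1.5,0,0,0,0],
  [0,0.5,-2.5,0,0,0,0],
  [0,1.5,-3,0,0,0,0],
  [0,3,-1,0,0,0,0],
  [0,4,0,0,0,0,0],
  [0,4,0,0,0,0,0],
  [0,4,0,0,0,0,0],
  [0,4,0,0,0,0,0],
  [0,4,0,0,0,0,0],
  [0,2,0,0,0,0,0],
  [0,0,0,0,0,0,0],
  [0,0,0,0,0,0,0],
])

```text
clock: 29.77
tool_pos: [0.4983, 0.0948, 0.1767]
tcp_rot: [0.034, 0.995, -0.091, -0.003]
force: [-0.1, -0.4, 0.5]
gripper_width: 0.0
```

```bash
python3 - <<'E'
from path import *
print(sense()['force'],now()[0],sense()['clock'])
snap('top','top26')
a=cv2.resize(cv2.imread('pics/top26.png')[170:280,190:340],None,fx=5,fy=5,interpolation=cv2.INTER_CUBIC)
cv2.imwrite('pics/s26c.png',a)
E
```

```text
[-0.0549053  -0.39573609  0.45727207] [0.49833075 0.09483197 0.17670448] 29.7667
```

View pics/s26c.png

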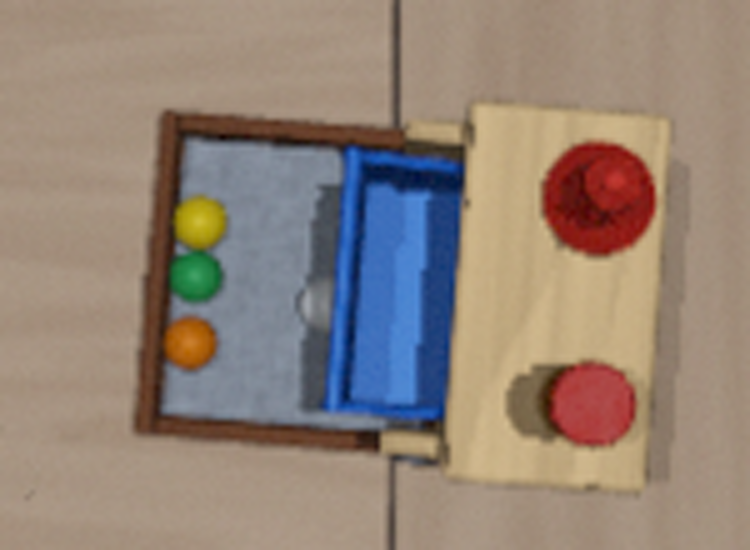

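All four marbles are in the tray: yellow (200,222), green (195,276), orange (190,342), and white (318,303) partly under the cup. The tray corners (163,112) and (138,433) have not moved, the rim is back at its upright position (347,150), and the pawn and glue stick stand where they were. Handing in.

```bash
python3 -c "
from bench import *
print(hand_in(), sense()['clock'])"
```

```text
the job is handed in; nothing more can be done
the job is handed in; nothing more can be done
```

The job is done and handed in at about 30 s of the 66 s allowed; the hand-in gives no verdict. I gripped the tray's outer wall, turned it square, and slid it home until I felt it touch the foot. I then tipped the cup with closed fingers on the near corner of its front rim until it reached its stop, and eased it back with the finger in contact.

**Last checks**
- **Marbles:** all four are in the tray in the last picture, and the cup is empty. White lies partly under the cup; an earlier depth reading put it on the tray floor.
- **Tray:** it has not moved since I placed it. It is square, and about 2 mm off centre sideways by the camera.
- **Cup:** the rim is back at its first upright position.
- **Shelf objects:** the pawn and glue stick are where they were. The mug was untouched when last in view; the final picture, a close crop, did not show it.
- **Robot:** it is clear of everything. The highest force I read on the cup was about 25 N, at the start of the push; after that it stayed near or below 13 N.

**What disagreed or failed**
- **Fingertip position:** the fingertips are about 5 mm behind the reported tool point, not 25 mm ahead as stated. My first grasp closed above the tray wall because of this. I measured the offset by touching the desk and used it from then on.
- **Tray position:** the foot was touched about 3 mm further on than the camera estimate, so the camera put the tray's distance to the stand a few mm off. I went by the contact.
- **End of travel:** the picture put the cup at about 1.8 rad at its stop, against the stated 1.85.

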